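Load the media and start the right finisher

TASK

One of the two vibratory finishers has a brass bangle waiting in its bowl. Using the scoop, and never touching the media with the gripper, move every piece of white ceramic media from the black tray into that bowl, then lay the scoop flat in the empty tray. Put the grey lid squarely on that bowl, and only then start that finisher by turning its timer dial a quarter turn clockwise; leave the other finisher off and empty, and do not disturb the loupe and the wooden ring clamp on the bench.

Things in the scene. Friction and masses are not known exactly. Their poses are not given: they have to be found in the camera images.
- tray: Fixed black media tray, long axis x, z up. Origin on the bench under it. Own frame, mm: floor top z 5; inside y -48 to 48; upright near end wall, inner face x -140; flat floor to x 130, then the far end slopes up at 65 degrees to x 155, z 59, to scoop against. Walls 5 thick, up to z 32 (59 beside the slope). Media start at x -36 to 120; there is room behind them to set the scoop down level.
- scoop: Loose metal scoop, 160 g. Origin: centre of the pan's underside, z up, mouth +x (away from the robot at start). Pan 62 long, 86 wide (mm), back wall and sides 38 and 32 high, bottom 1.5 thick; flat, slides along the tray with 5 mm each side. Wooden bar handle 14 thick (y), 24 deep, from (-41,0,40) up and back at 55 degrees to (-101,0,126). Grip it across y, e.g. at (-78,0,93).
- lid: Loose grey round lid, fits either bowl, 150 g, z up; starts boss down on the bench. Boss 124 mm diameter x 8, disc 168 x 6 above it, black round knob 32 x 34 high on top. Origin: centre of the boss's underside. Seated, the disc rests on the rim, boss in the mouth (11 mm play), origin 8 mm below the rim. Grip the knob 36 mm above the origin (22 above the disc, 12 below the knob's top).
- rim_a (a point): Finisher A (fixed; two identical ones, either may stand left or right): centre of its open blue bowl's mouth, at the rim, 140 mm above the bench, z up. Bowl 158 mm outside, 147 inside at the rim, inner floor 69 below the rim and 124 in diameter. Round grey foot 176; along this point's -x (roughly to the robot) a control pod with the timer dial, 36 high, 92 wide, to 200 from the bowl's axis.
- dial_a (a joint): Timer dial of finisher A, rad: 0 = off, at the start; grows as it is turned clockwise seen from above; a quarter turn is 1.57. It stays where it is left; light friction (0.04 N m); turns up to 4.7.
- dial_a_grip (a point): Grip point of timer dial A, on its upright axis, 73 mm above the bench, 155 mm from the bowl's axis along -x of point rim_a; turns with the dial, z up. The dial's grip bar is 40 mm long along this point's x, 14 mm thick along y (grip across y), 32 mm high, its top 7 mm above this point; the 42 mm disc below it has its top 23 mm under this point.
- bangle_a: Brass bangle, 66 mm outside diameter, 12 mm high, lying in the bowl of finisher A; in each start only one of bangle_a and bangle_b is there, the other is None. Origin: centre of its underside.
- rim_b (a point): Finisher B (fixed; two identical ones, either may stand left or right): centre of its open blue bowl's mouth, at the rim, 140 mm above the bench, z up. Bowl 158 mm outside, 147 inside at the rim, inner floor 69 below the rim and 124 in diameter. Round grey foot 176; along this point's -x (roughly to the robot) a control pod with the timer dial, 36 high, 92 wide, to 200 from the bowl's axis.
- dial_b (a joint): Timer dial of finisher B, rad: 0 = off, at the start; grows as it is turned clockwise seen from above; a quarter turn is 1.57. It stays where it is left; light friction (0.04 N m); turns up to 4.7.
- dial_b_grip (a point): Grip point of timer dial B, on its upright axis, 73 mm above the bench, 155 mm from the bowl's axis along -x of point rim_b; turns with the dial, z up. The dial's grip bar is 40 mm long along this point's x, 14 mm thick along y (grip across y), 32 mm high, its top 7 mm above this point; the 42 mm disc below it has its top 23 mm under this point.
- bangle_b: Brass bangle, 66 mm outside diameter, 12 mm high, lying in the bowl of finisher B; in each start only one of bangle_a and bangle_b is there, the other is None. Origin: centre of its underside.
- media0: White glazed ceramic tumbling-media piece: rounded triangle, 17 mm thick (its z), 26 mm across, 19 g, slippery (friction 0.3); starts lying flat in the tray. Origin: its centre. Some pieces are absent (None).
- media1: White glazed ceramic tumbling-media piece: rounded triangle, 17 mm thick (its z), 26 mm across, 19 g, slippery (friction 0.3); starts lying flat in the tray. Origin: its centre. Some pieces are absent (None).
- media2: White glazed ceramic tumbling-media piece: rounded triangle, 17 mm thick (its z), 26 mm across, 19 g, slippery (friction 0.3); starts lying flat in the tray. Origin: its centre. Some pieces are absent (None).
- media3: White glazed ceramic tumbling-media piece: rounded triangle, 17 mm thick (its z), 26 mm across, 19 g, slippery (friction 0.3); starts lying flat in the tray. Origin: its centre. Some pieces are absent (None).
- media4: White glazed ceramic tumbling-media piece: rounded triangle, 17 mm thick (its z), 26 mm across, 19 g, slippery (friction 0.3); starts lying flat in the tray. Origin: its centre. Some pieces are absent (None).
- media5: White glazed ceramic tumbling-media piece: rounded triangle, 17 mm thick (its z), 26 mm across, 19 g, slippery (friction 0.3); starts lying flat in the tray. Origin: its centre. Some pieces are absent (None).
- media6: White glazed ceramic tumbling-media piece: rounded triangle, 17 mm thick (its z), 26 mm across, 19 g, slippery (friction 0.3); starts lying flat in the tray. Origin: its centre. Some pieces are absent (None).
- media7: White glazed ceramic tumbling-media piece: rounded triangle, 17 mm thick (its z), 26 mm across, 19 g, slippery (friction 0.3); starts lying flat in the tray. Origin: its centre. Some pieces are absent (None).
- media8: White glazed ceramic tumbling-media piece: rounded triangle, 17 mm thick (its z), 26 mm across, 19 g, slippery (friction 0.3); starts lying flat in the tray. Origin: its centre. Some pieces are absent (None).
- media9: White glazed ceramic tumbling-media piece: rounded triangle, 17 mm thick (its z), 26 mm across, 19 g, slippery (friction 0.3); starts lying flat in the tray. Origin: its centre. Some pieces are absent (None).
- loupe: Loose steel loupe on the bench, about 70 x 34 x 25 mm: leave it alone.
- ring_clamp: Loose wooden ring clamp on the bench, 120 x 22 x 20 mm: leave it alone.

How it is judged:
On the way, in this order (a step that is already met when the one before it is completed fails the run):
1. all the media lie in the bowl that holds the bangle ((horizontal distance between media0 and rim_a below 0.076 m or horizontal distance between media0 and rim_b below 0.076 m) and (horizontal distance between media0 and bangle_a below 0.13 m or horizontal distance between media0 and bangle_b below 0.13 m) and height (world z) of media0 between 0.07 and 0.14 m and (horizontal distance between media1 and rim_a below 0.076 m or horizontal distance between media1 and rim_b below 0.076 m) and (horizontal distance between media1 and bangle_a below 0.13 m or horizontal distance between media1 and bangle_b below 0.13 m) and height (world z) of media1 between 0.07 and 0.14 m and (horizontal distance between media2 and rim_a below 0.076 m or horizontal distance between media2 and rim_b below 0.076 m) and (horizontal distance between media2 and bangle_a below 0.13 m or horizontal distance between media2 and bangle_b below 0.13 m) and height (world z) of media2 between 0.07 and 0.14 m and (horizontal distance between media3 and rim_a below 0.076 m or horizontal distance between media3 and rim_b below 0.076 m) and (horizontal distance between media3 and bangle_a below 0.13 m or horizontal distance between media3 and bangle_b below 0.13 m) and height (world z) of media3 between 0.07 and 0.14 m and (horizontal distance between media4 and rim_a below 0.076 m or horizontal distance between media4 and rim_b below 0.076 m) and (horizontal distance between media4 and bangle_a below 0.13 m or horizontal distance between media4 and bangle_b below 0.13 m) and height (world z) of media4 between 0.07 and 0.14 m and (horizontal distance between media5 and rim_a below 0.076 m or horizontal distance between media5 and rim_b below 0.076 m) and (horizontal distance between media5 and bangle_a below 0.13 m or horizontal distance between media5 and bangle_b below 0.13 m) and height (world z) of media5 between 0.07 and 0.14 m and (horizontal distance between media6 and rim_a below 0.076 m or horizontal distance between media6 and rim_b below 0.076 m) and (horizontal distance between media6 and bangle_a below 0.13 m or horizontal distance between media6 and bangle_b below 0.13 m) and height (world z) of media6 between 0.07 and 0.14 m and (horizontal distance between media7 and rim_a below 0.076 m or horizontal distance between media7 and rim_b below 0.076 m) and (horizontal distance between media7 and bangle_a below 0.13 m or horizontal distance between media7 and bangle_b below 0.13 m) and height (world z) of media7 between 0.07 and 0.14 m and (horizontal distance between media8 and rim_a below 0.076 m or horizontal distance between media8 and rim_b below 0.076 m) and (horizontal distance between media8 and bangle_a below 0.13 m or horizontal distance between media8 and bangle_b below 0.13 m) and height (world z) of media8 between 0.07 and 0.14 m and (horizontal distance between media9 and rim_a below 0.076 m or horizontal distance between media9 and rim_b below 0.076 m) and (horizontal distance between media9 and bangle_a below 0.13 m or horizontal distance between media9 and bangle_b below 0.13 m) and height (world z) of media9 between 0.07 and 0.14 m), for 0.3 s.
2. the lid is seated on that bowl, its dial still off (((horizontal distance between lid and rim_a below 0.015 m and z of lid in the frame of rim_a between -0.014 and -0.003 m) or (horizontal distance between lid and rim_b below 0.015 m and z of lid in the frame of rim_b between -0.014 and -0.003 m)) and (horizontal distance between lid and bangle_a below 0.08 m or horizontal distance between lid and bangle_b below 0.08 m) and angle between lid's own z axis and vertical below 0.07 rad and value of joint each of dial_a, dial_b below 0.2 rad), for 0.2 s.
3. that finisher's timer dial is turned a quarter turn clockwise ((((horizontal distance between lid and rim_a below 0.015 m and z of lid in the frame of rim_a between -0.014 and -0.003 m) and value of joint dial_a between 1.2 and 1.95 rad and value of joint dial_b below 0.2 rad) or ((horizontal distance between lid and rim_b below 0.015 m and z of lid in the frame of rim_b between -0.014 and -0.003 m) and value of joint dial_b between 1.2 and 1.95 rad and value of joint dial_a below 0.2 rad))), for 0.2 s.
At the end, for the whole second after the job is handed in: All media lie with the bangle in its bowl, below the rim; the lid is seated there (within 15 mm of the axis, tilt under 0.07 rad); that dial reads 1.2 to 1.95 rad, the other under 0.2; the scoop lies flat on the tray floor (tilt under 0.12 rad, within 20 mm of its centre line), at rest (all of step 1 and ((horizontal distance between lid and rim_a below 0.015 m and z of lid in the frame of rim_a between -0.014 and -0.003 m) or (horizontal distance between lid and rim_b below 0.015 m and z of lid in the frame of rim_b between -0.014 and -0.003 m)) and (horizontal distance between lid and bangle_a below 0.08 m or horizontal distance between lid and bangle_b below 0.08 m) and angle between lid's own z axis and vertical below 0.07 rad and (((horizontal distance between lid and rim_a below 0.015 m and z of lid in the frame of rim_a between -0.014 and -0.003 m) and value of joint dial_a between 1.2 and 1.95 rad and value of joint dial_b below 0.2 rad) or ((horizontal distance between lid and rim_b below 0.015 m and z of lid in the frame of rim_b between -0.014 and -0.003 m) and value of joint dial_b between 1.2 and 1.95 rad and value of joint dial_a below 0.2 rad)) and x of scoop in the frame of tray between -0.11 and 0.12 m and y of scoop in the frame of tray between -0.02 and 0.02 m and height (world z) of scoop below 0.02 m and angle between scoop's own z axis and vertical below 0.12 rad and horizontal distance between bangle_a and rim_a below 0.06 m and height (world z) of each of bangle_a, bangle_b below 0.13 m and horizontal distance between bangle_b and rim_b below 0.06 m and linear speed of each of lid, scoop below 0.02 m/s); the robot touches nothing.
It fails at once if the fingers press on the media (contact force between the fingers and media0 above 0.5 N or contact force between the fingers and media1 above 0.5 N or contact force between the fingers and media2 above 0.5 N or contact force between the fingers and media3 above 0.5 N or contact force between the fingers and media4 above 0.5 N or contact force between the fingers and media5 above 0.5 N or contact force between the fingers and media6 above 0.5 N or contact force between the fingers and media7 above 0.5 N or contact force between the fingers and media8 above 0.5 N or contact force between the fingers and media9 above 0.5 N).
It fails at once if the loupe or ring clamp on the bench is pushed more than 30 mm (distance of any of loupe, ring_clamp from where it was at the start of the episode above 0.03 m).
Of media0, media1, media2, media3, media4, media5, media6, media7, media8, media9 only 8 to 10 are there at a start; the rules pass over those that are not, and their reading is None.
Of bangle_a, bangle_b only 1 to 1 are there at a start; the rules pass over those that are not, and their reading is None.
At some moment in a run one of scoop, lid may be knocked a few centimetres aside while the robot is not near it.
It also fails if it takes over 210 s, if anything falls off the work surface, if the arm or the gripper's body presses on something with over 40 N, if the wrist force passes 120 N, or if a joint passes its speed limit or range.

ROBOT

A 6-joint arm with a two-finger parallel gripper is mounted at the origin on the work surface. World frame = base frame: x ahead of the robot, y to its left, z up, the work surface at z = 0. Lengths are in m, angles in rad, forces in N, time in s.
With the tool pointing down it reaches from about 0.3 to 0.875 m from the base axis. Payload 6.4 kg.
Tool frame: the origin (TCP) lies at the very end of the fingers, on their centre line; the grasp point (between the pads) lies 19 mm behind it; z points along the fingers, x is the direction in which the jaws open and shut, and the axes are right-handed (so a half turn about z gives the same grasp; the last joint's range is limited). The gripper opens to 85 mm and grips with 20 to 120 N. Pads are 22 mm wide; open, the fingers measure 114 mm over their backs; the gripper's body (76 mm by 85 mm) begins 54 mm behind the grasp point. The pads swing forward as they close: fully open they stand 13 mm farther back than shut.
Start: joints at [1.039, 0.181, 1.607, -0, 1.354, -0.206], TCP at [0.184, 0.545, 0.231] pointing down, gripper open.
Joint ranges: [-2.99, 2.99], [-0.89, 2.07], [0.3, 2.58], [-1.14, 4.28], [0, 2.63], [-3.12, 3.12]. Speed limits (rad/s): [2.57, 2.57, 3.01, 3.14, 3.14, 3.14].

INTERFACE

Orientations are given as a rotation vector (axis times angle).
In Python, from cell import observe, camera, camera_info, job_done, search_frame, silhouettes, landmark_of gives the robot as it stands.
- The arm moves only by the shell command python3 -m handwheel 'ROWS' [FORCE]. ROWS is text: rows parted by semicolons, each of 7 numbers parted by spaces: the shift along the world's x, y, z in m, then the turn, a rotation vector about the world's x, y, z in rad, then the gripper command: -1 is shut, 1 is fully open, values between are in proportion. In form: tx ty tz wx wy wz gripper; .... A call has 1 to 8 rows; each row is the pose to reach, as a shift and turn from the pose commanded when the call began; what a row does not reach only later rows make up. A row lasts 1/12 s, in which the tool goes at most 41.7 mm and 7.16 degrees, less where a joint would pass 70% of its speed; a pose out of reach is approached as far as the arm can. A call with a gripper value outside its range is refused whole. The fingers move at their own pace and stop on an object; FORCE is the grip in N (left out, the last holds). Time passes only in rows, so rows that repeat a pose let the fingers close. It gives the time, the measured TCP pose, the force and the opening at its end, in the units of the state.
- observe(): the state, without advancing time (a new reading comes with each control period).
- camera(name): name is "scene" or "side" or "wrist"; returns (picture, depth): 384x512x3 uint8, blue, green, red; 384x512 float32, m along the optical axis (not along the pixel's ray), 0 where there is no reading.
- camera_info(name): a dict with "vfov" (degrees; the focal length in pixels is half the picture's height over the tangent of half this angle, whatever the lens; pixels are square), "cx", "cy" (the principal point, pixels), "origin" and "orientation" of the camera in the world. Camera axes: x right, y up, looking along -z (the intrinsics and any distortion apply to the point x, -y, -z); pixel columns grow to the right and rows downward; lengths in m; the calibration is good to about 2 mm. A picture is of the moment at which its call begins: read the wrist's pose just before it. camera_info takes no time and is no camera call; for the wrist camera it gives the pose at the moment of the call.
- job_done(): hands the job in, once; it reports no verdict.
Trained networks look in the newest picture that a camera, given by its name, has taken for a name from the list of things; names that differ only in an ending like _2 or _b are one class to them, and where a whole thing is asked for, a point or a joint stands for the part that bears it (a point fixed in the world has none). Each returns a list of dicts, best first, with "conf" (0 to 1); they miss things now and then, are a little off and sometimes report something else, mostly with a low value. They report only what shows in the picture. A call takes as long as a camera call.
- search_frame(query, camera): "position" ([x, y, z] in m, in the coordinates of the camera as it stood for that picture, good to about 4 mm: the middle of the surface that is visible of it).
- silhouettes(query, camera): "mask" (384x512 bool, what is visible of it).
- landmark_of(query, camera): "position" ([x, y, z] in m, in the coordinates of the camera as it stood for that picture, good to about 4 mm: a listed point, or the origin of a listed thing).
The state is a dict: "time": time; "joints": joint angles; "joint_vel": joint speeds; "joint_torque": joint torques, N m; "tool_pos": TCP position; "tool_rot": TCP orientation; "force": force on the tool from outside, world axes, zero at the start; "ft_torque": the same for the moment, N m; "width": opening from 0.0 (shut) to 1.0 (fully open).
Only numpy, scipy, OpenCV 4.12 (cv2) and the standard library are available. Lean on these libraries where they do the work, as an engineer would, in place of code of your own. Each camera call takes 0.05 s, during which the arm holds its last target.

## Working session

There is one attempt and no reset: what is moved stays moved. The work goes in short steps, Python scripts to look and compute and a shell command to move; the robot and the scene stay as the last step left them, time stands still between calls to the robot, and variables do not carry over. Pictures are saved under pics/ and viewed, and the job is handed in when it is done.

```bash
ls; mkdir -p pics
cat > h.py <<'E'
import numpy as np, cv2
from scipy.spatial.transform import Rotation as R
from cell import *
def Rm(o):
    o=np.array(o,float)
    if o.shape==(3,3): return o
    if o.size==3: return R.from_rotvec(o).as_matrix()
    return R.from_quat(o).as_matrix()
def w(info,p): return np.array(info["origin"])+Rm(info["orientation"])@np.array(p)
def cloud(info,d):
    H,W=d.shape; f=H/2/np.tan(np.radians(info["vfov"])/2)
    v,u=np.mgrid[:H,:W]; x=(u-info["cx"])/f*d; y=(v-info["cy"])/f*d
    P=np.stack([x,-y,-d],-1)
    return P@Rm(info["orientation"]).T+np.array(info["origin"])
E
python3 - <<'E'
from h import *
print(observe())
for c in ["scene","side","wrist"]:
    i=camera_info(c); print(c,i)
    im,d=camera(c); cv2.imwrite(f"pics/{c}0.png",im); np.save(f"d_{c}.npy",d)
    for q in ["tray","scoop","lid","rim_a","dial_a_grip","bangle_a","loupe","ring_clamp","media0"]:
        r=landmark_of(q,c)
        print(c,q,[(round(x["conf"],2),np.round(w(i,x["position"]),4).tolist()) for x in r])
E
```

```text
pics
{'time': 0.0, 'joints': array([ 1.03872086e+00,  1.81519623e-01,  1.60802465e+00,  5.51710936e-06,
        1.35379094e+00, -2.06291305e-01]), 'joint_vel': array([ 0.00074022, -0.00010335, -0.00059989,  0.00014394, -0.00053061,
        0.00114645]), 'joint_torque': array([-5.78133531e-04, -4.44878983e+01, -3.51330972e+01, -5.62172172e-04,
        9.70745663e-03,  2.16363759e-05]), 'tool_pos': array([0.18371859, 0.54427323, 0.23038815]), 'tool_rot': array([ 2.55172393e+00,  1.83136778e+00, -2.50639096e-03]), 'force': array([ 0.01307076,  0.27195001, -0.00917787]), 'ft_torque': array([-0.08179126, -0.05733939,  0.04432334]), 'width': 1.0028523339302844}
scene {'vfov': 52.1971507588155, 'cx': 258.17830741346796, 'cy': 191.23242391664124, 'origin': array([1.00811876, 0.41662728, 1.01594269]), 'orientation': array([0.31472848, 0.62571888, 2.1153651 ])}
scene tray [(0.88, [0.4989, 0.2807, 0.0023])]
scene scoop [(0.75, [0.5182, 0.0916, -0.0023])]
scene lid [(0.64, [0.7049, 0.0912, 0.0018]), (0.3, [0.6001, -0.0969, 0.1402])]
scene rim_a [(0.98, [0.5088, -0.3508, 0.1346]), (0.76, [0.602, 
[... 992 characters left out ...]
(0.78, [0.5092, -0.3549, 0.1424]), (0.61, [0.5963, -0.0963, 0.1397])]
side dial_a_grip []
side bangle_a [(0.49, [0.5179, -0.3559, 0.0706])]
side loupe [(0.43, [0.4578, 0.4438, -0.0038])]
side ring_clamp [(0.72, [0.6085, 0.453, 0.0028])]
side media0 [(0.49, [0.4755, 0.3039, 0.0153]), (0.44, [0.5035, 0.2943, 0.0138]), (0.43, [0.5733, 0.3007, 0.0138])]
wrist {'vfov': 60.167000510072, 'cx': 257.54107009487956, 'cy': 190.45523615360017, 'origin': array([0.11626772, 0.56974734, 0.37340688]), 'orientation': array([-0.24461956, -0.17611319,  1.23658313])}
wrist tray []
wrist scoop []
wrist lid []
wrist rim_a []
wrist dial_a_grip []
wrist bangle_a []
wrist loupe []
wrist ring_clamp []
wrist media0 []
```

View pics/scene0.png

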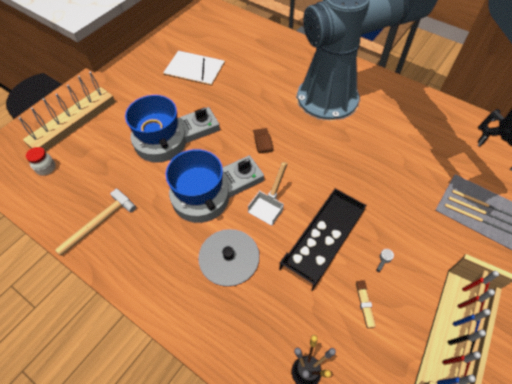

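View pics/side0.png

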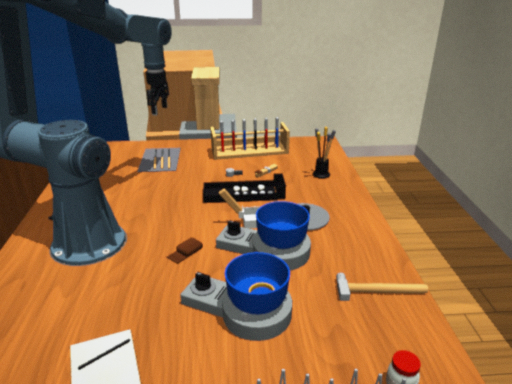

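```bash
cat > m.py <<'E'
from h import *
import sys
for c in ["scene","side"]:
    i=camera_info(c); im,d=camera(c); P=cloud(i,d); np.save(f"P_{c}.npy",P); 
    for q in sys.argv[1:]:
        for s in silhouettes(q,c)[:4]:
            m=s["mask"]&(d>0); p=P[m]
            if len(p)<4: continue
            print(c,q,round(s["conf"],2),len(p),"min",np.percentile(p,2,0).round(4),"max",np.percentile(p,98,0).round(4),"med",np.median(p,0).round(4))
            np.save(f"M_{c}_{q}.npy",m) if s["conf"]>0.4 else 0
E
python3 m.py tray scoop lid dial_a_grip bangle_a media0 rim_a
python3 - <<'E'
import cv2
for c,b in [("scene",(120,80,400,320)),("side",(170,140,350,350))]:
    im=cv2.imread(f"pics/{c}0.png")[b[1]:b[3],b[0]:b[2]]
    cv2.imwrite(f"pics/{c}0z.png",cv2.resize(im,None,fx=2.5,fy=2.5,interpolation=cv2.INTER_CUBIC))
E
```

```text
scene tray 0.92 3501 min [3.556e-01 2.267e-01 1.000e-04] max [0.6538 0.3322 0.0588] med [0.5017 0.2792 0.0062]
scene scoop 0.8 982 min [ 0.4301  0.0485 -0.0021] max [0.5538 0.1338 0.1247] med [0.5049 0.0895 0.0064]
scene lid 0.92 2664 min [0.6323 0.0221 0.0101] max [0.7807 0.1696 0.0476] med [0.7112 0.0989 0.0141]
scene dial_a_grip 0.71 150 min [ 0.3576 -0.2841  0.0426] max [ 0.3894 -0.2569  0.0823] med [ 0.3749 -0.2709  0.061 ]
scene bangle_a 0.6 87 min [ 0.4877 -0.385   0.0703] max [ 0.5382 -0.3312  0.0854] med [ 0.5    -0.3742  0.0796]
scene media0 0.62 41 min [0.5652 0.2492 0.0153] max [0.5817 0.2673 0.025 ] med [0.5747 0.2585 0.0211]
scene media0 0.6 49 min [0.5016 0.2449 0.0148] max [0.5213 0.2643 0.0245] med [0.5114 0.2547 0.0204]
scene media0 0.54 70 min [0.5542 0.2947 0.0035] max [0.5833 0.3169 0.0246] med [0.5723 0.3067 0.0193]
scene media0 0.44 47 min [0.4996 0.2886 0.015 ] max [0.5174 0.3067 0.0242] med [0.5078 0.2978 0.0206]
scene rim_a 0.95 4011 min [ 0.3529 -0.4211  0.005 ] max [ 0.5913 -0.232   0.1396] med [ 0.492  -0.3101  0.0694]
scene rim_a 0.74 4860 min [ 0.4382 -
[... 351 characters left out ...]
0.0511] med [0.7411 0.0792 0.0155]
side lid 0.27 6537 min [ 0.3329 -0.4391  0.0061] max [ 0.5819 -0.272   0.1409] med [ 0.4856 -0.3477  0.0687]
side dial_a_grip 0.79 259 min [ 0.3507 -0.3013  0.0402] max [ 0.389  -0.2624  0.0826] med [ 0.3692 -0.2877  0.0625]
side bangle_a 0.62 148 min [ 0.4902 -0.3529  0.0709] max [ 0.5456 -0.31    0.0859] med [ 0.5195 -0.333   0.0793]
side bangle_a 0.51 172 min [ 0.4412 -0.055   0.0417] max [ 0.4805 -0.0171  0.0832] med [ 0.4596 -0.0441  0.0627]
side bangle_a 0.45 421 min [0.7046 0.0101 0.0116] max [0.7804 0.1597 0.0501] med [0.7422 0.0789 0.0155]
side rim_a 0.79 3888 min [ 0.4217 -0.1844  0.0104] max [ 0.6728 -0.0254  0.1407] med [ 0.5825 -0.0931  0.0737]
```

View pics/scene0z.png

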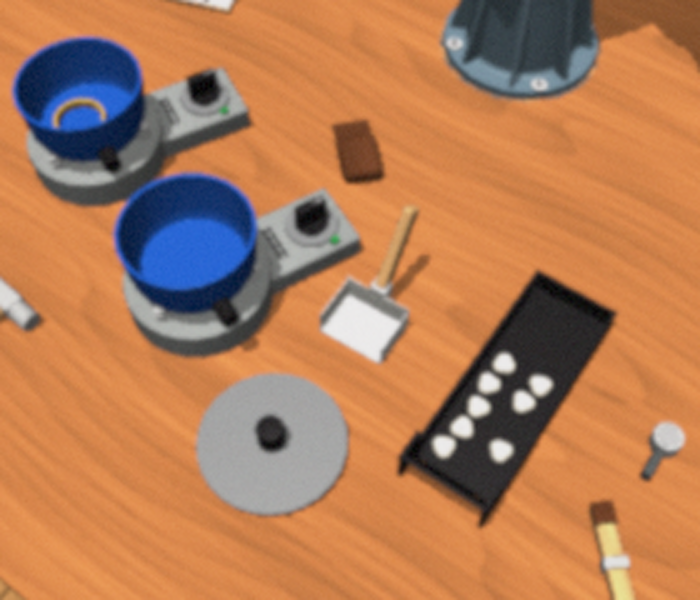

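```bash
cat > fit.py <<'E'
from h import *
from scipy.optimize import least_squares
Ps={c:np.load(f"P_{c}.npy") for c in ("scene","side")}
def pts(q):
    o=[]
    for c in Ps:
        try: o.append(Ps[c][np.load(f"M_{c}_{q}.npy")])
        except Exception: pass
    return o
def circ(p,r=None):
    f=lambda v: np.hypot(p[:,0]-v[0],p[:,1]-v[1])-(v[2] if r is None else r)
    s=least_squares(f,[*p[:,:2].mean(0),r or .07],loss='soft_l1',f_scale=.003); return s.x,np.std(f(s.x))
if __name__=="__main__":
    for c in Ps:
        P=Ps[c].reshape(-1,3)
        for x,y in [(.509,-.353),(.602,-.095)]:
            m=(P[:,2]>.134)&(P[:,2]<.146)&(np.hypot(P[:,0]-x,P[:,1]-y)<.1)
            print("rim",c,m.sum(),circ(P[m]))
        for x,y in [(.372,-.276),(.462,-.04)]:
            m=(P[:,2]>.07)&(P[:,2]<.09)&(np.hypot(P[:,0]-x,P[:,1]-y)<.035)
            p=P[m]; e,v=np.linalg.eigh(np.cov(p[:,:2].T)); print("dialbar",c,m.sum(),p.mean(0).round(4),((p.min(0)+p.max(0))/2).round(4),np.degrees(np.arctan2(v[1,1],v[0,1])),cv2.minAreaRect((p[:,:2]*1000).astype(np.float32)))
        for q,zr in [("lid",(.007,.02)),("lid",(.035,.06))]:
            m=(P[:,2]>zr[0])&(P[:,2]<zr[1])&(np.hypot(P[:,0]-.705,P[:,1]-.09)<.1)&(P[:,0]>.6); 
            p=P[m]; print("lid",c,m.sum(),cv2.minEnclosingCircle((p[:,:2]*1000).astype(np.float32)),circ(p) )
        m=(P[:,2]>.03)&(P[:,2]<.065)&(abs(P[:,0]-.5)<.2)&(abs(P[:,1]-.28)<.075); p=P[m]
        print("traywall",c,m.sum(),cv2.minAreaRect((p[:,:2]*1000).astype(np.float32)))
        m=(P[:,2]>.05)&(P[:,2]<.13)&(abs(P[:,0]-.45)<.09)&(abs(P[:,1]-.085)<.08); p=P[m]
        cx=p.mean(0); e,v=np.linalg.eigh(np.cov(p.T)); print("handle",c,m.sum(),cx.round(4),v[:,2].round(3),p.min(0).round(3),p.max(0).round(3))
        m=(P[:,2]>.004)&(P[:,2]<.045)&(abs(P[:,0]-.51)<.06)&(abs(P[:,1]-.09)<.06); p=P[m]
        print("pan",c,m.sum(),cv2.minAreaRect((p[:,:2]*1000).astype(np.float32)))
E
python3 fit.py
```

```text
rim scene 296 (array([ 0.50791811, -0.34830219,  0.07594547]), np.float64(0.0020323519390091256))
rim scene 363 (array([ 0.60044343, -0.09575587,  0.07586784]), np.float64(0.001795702589072825))
dialbar scene 57 [ 0.3733 -0.2742  0.0779] [ 0.3716 -0.2752  0.077 ] 153.0635335233137 ((372.3697814941406, -275.1537780761719), (15.967042922973633, 37.68756103515625), 65.79180908203125)
dialbar scene 69 [ 0.4606 -0.0311  0.0777] [ 0.4603 -0.0326  0.0768] 155.23841772952804 ((459.7123107910156, -32.31059265136719), (13.852879524230957, 38.278167724609375), 64.06896209716797)
lid scene 2565 ((705.1690673828125, 94.51023864746094), 84.15750885009766) (array([0.70523459, 0.09408869, 0.06060776]), np.float64(0.01760535410473799))
lid scene 116 ((705.7925415039062, 94.97833251953125), 15.983677864074707) (array([0.70689497, 0.09577549, 0.01148563]), np.float64(0.0037554790267616362))
traywall scene 539 ((504.5251770019531, 278.76910400390625), (306.2577819824219, 106.50563049316406), 0.24166060984134674)
handle scene 199 [0.4563 0.0902 0.092 ] [-0.604 -0.02   0.797] [0.417 0.081 0.051] [0.491 0.
[... 636 characters left out ...]
 (16.49331283569336, 41.068946838378906), 68.26874542236328)
lid side 425 ((713.7152099609375, 90.30652618408203), 85.66134643554688) (array([0.67945436, 0.09204136, 0.08304894]), np.float64(0.015625233225505894))
lid side 31 ((709.6568603515625, 90.56816864013672), 15.73452377319336) (array([0.70880053, 0.09023256, 0.0105882 ]), np.float64(0.0035684330038258114))
traywall side 385 ((505.090576171875, 273.60888671875), (305.4043884277344, 116.01872253417969), 0.12292730808258057)
handle side 199 [0.4518 0.079  0.0895] [-0.606 -0.022  0.795] [0.416 0.071 0.05 ] [0.494 0.092 0.13 ]
pan side 259 ((508.32830810546875, 84.89338684082031), (90.54520416259766, 97.6993179321289), 3.4755454063415527)
```

View pics/side0z.png

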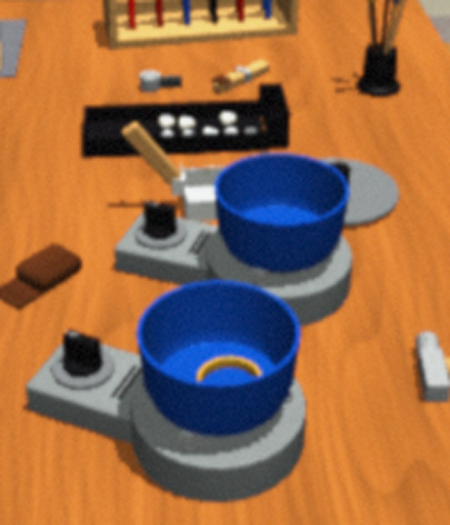

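```bash
cat > t.py <<'E'
# usage: t.py gx gy gz heading tilt  -> delta from present measured pose (grasp point given)
from h import *
import sys
gx,gy,gz,h,t=map(float,sys.argv[1:6]); h,t=np.radians(h),np.radians(t)
z=np.array([np.sin(t)*np.cos(h),np.sin(t)*np.sin(h),-np.cos(t)]); x=np.array([-np.sin(h),np.cos(h),0]); y=np.cross(z,x)
RT=np.stack([x,y,z],1); o=observe(); R0=Rm(o["tool_rot"])
d=RT@R0.T; rv=R.from_matrix(d).as_rotvec()
print("shift",(np.array([gx,gy,gz])+.019*z-o["tool_pos"]).round(4),"turn",rv.round(4),"deg",np.degrees(np.linalg.norm(rv)).round(1),"joints",o["joints"].round(2),"F",o["force"].round(1),"w",o["width"].round(3),"t",o["time"])
E
python3 t.py 0.39 0.085 0.20 2 30
```

```text
Traceback (most recent call last):
  File "t.py", line 8, in <module>
    print("shift",(np.array([gx,gy,gz])+.019*z-o["tool_pos"]).round(4),"turn",rv.round(4),"deg",np.degrees(np.linalg.norm(rv)).round(1),"joints",o["joints"].round(2),"F",o["force"].round(1),"w",o["width"].round(3),"t",o["time"])
                                                                                                                                                                                                  ^^^^^^^^^^^^^^^^
AttributeError: 'float' object has no attribute 'round'
```

```bash
sed -i 's/o\["width"\].round(3)/round(o["width"],3)/' t.py; python3 t.py 0.39 0.085 0.20 2 30
```

```text
shift [ 0.2155 -0.4594 -0.0478] turn [-0.0763 -0.5208  0.3524] deg 36.3 joints [ 1.04  0.18  1.61 -0.    1.35 -0.21] F [ 0.1 -0.2  0. ] w 1.003 t 2.3
```

```bash
python3 -m handwheel '0.018 -0.035 0 0 0 0 1;0.036 -0.07 0 0 0 0.05 1;0.054 -0.105 0 0 0 0.1 1;0.072 -0.14 0 0 0 0.15 1;0.09 -0.175 0 0 0 0.2 1;0.108 -0.21 0 0 0 0.25 1;0.126 -0.245 0 0 0 0.3 1;0.144 -0.28 0 0 0 0.35 1' 80; python3 t.py 0.39 0.085 0.20 2 30
```

```text
time: 2.97
tool_pos: [0.3285, 0.2632, 0.2316]
tool_rot: [2.191, 2.251, 0.001]
force: [0.3, -0.4, -0.3]
width: 1.001
shift [ 0.071  -0.1778 -0.048 ] turn [ 0.0159 -0.5224  0.0074] deg 29.9 joints [ 0.39 -0.18  1.97 -0.    1.35 -1.21] F [ 0.3 -0.4 -0.3] w 1.001 t 2.9667
```

```bash
python3 -m handwheel '0.01 -0.03 0 0 -0.1 0 1;0.02 -0.06 0 0 -0.2 0 1;0.03 -0.09 -0.01 0 -0.3 0 1;0.045 -0.12 -0.02 0.016 -0.4 0 1;0.06 -0.15 -0.03 0.016 -0.5 0 1;0.071 -0.178 -0.048 0.016 -0.522 0.007 1;0.071 -0.178 -0.048 0.016 -0.522 0.007 1;0.071 -0.178 -0.048 0.016 -0.522 0.007 1'; python3 t.py 0.39 0.085 0.20 2 30
python3 - <<'E'
from h import *
i=camera_info("wrist"); im,d=camera("wrist"); cv2.imwrite("pics/w1.png",im); np.save("Pw.npy",cloud(i,d))
for q in ["scoop"]:
    for x in landmark_of(q,"wrist"): print(q,round(x["conf"],2),w(i,x["position"]).round(4))
    for s in silhouettes(q,"wrist")[:1]: np.save("Mw.npy",s["mask"])
P=np.load("Pw.npy").reshape(-1,3)
for a in np.arange(.05,.13,.01):
    m=(abs(P[:,2]-a)<.003)&(abs(P[:,0]-.45)<.06)&(abs(P[:,1]-.085)<.04); 
    if m.sum()>3: print(round(a,3),m.sum(),P[m].min(0).round(4),P[m].max(0).round(4))
m=(P[:,2]>.004)&(P[:,2]<.045)&(abs(P[:,0]-.51)<.06)&(abs(P[:,1]-.09)<.06); p=P[m]
if m.sum()>5: print(cv2.minAreaRect((p[:,:2]*1000).astype(np.float32)),p.min(0),p.max(0))
E
```

```text
time: 3.63
tool_pos: [0.3988, 0.0843, 0.1826]
tool_rot: [1.909, 1.954, 0.523]
force: [-0.8, 0.2, 0.2]
width: 0.999
shift [0.0007 0.001  0.0009] turn [-0.002  -0.0025  0.0107] deg 0.6 joints [-0.16 -0.61  2.44  0.13  0.81 -1.82] F [-0.8  0.2  0.2] w 0.999 t 3.6333
scoop 0.72 [ 0.522   0.093  -0.0015]
scoop 0.27 [0.54   0.2573 0.0147]
0.05 14 [0.4585 0.0828 0.0478] [0.4629 0.0952 0.0526]
0.06 16 [0.4515 0.082  0.0572] [0.4588 0.0949 0.0628]
0.07 17 [0.4449 0.0812 0.067 ] [0.4524 0.0933 0.0727]
0.08 18 [0.4379 0.0813 0.0775] [0.4431 0.0939 0.0825]
0.09 19 [0.4313 0.0807 0.0872] [0.438  0.0934 0.093 ]
0.1 31 [0.4233 0.0808 0.0971] [0.43   0.0937 0.1027]
0.11 29 [0.4164 0.0797 0.1076] [0.4232 0.0932 0.113 ]
0.12 254 [0.4135 0.0798 0.1171] [0.4247 0.093  0.123 ]
((508.6086730957031, 90.25581359863281), (87.09244537353516, 86.062744140625), 2.351149082183838) [0.46496093 0.04660047 0.00401511] [0.55311251 0.13499134 0.04497605]
```

View pics/w1.png

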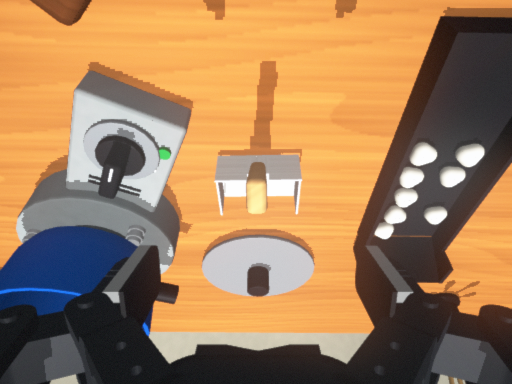

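```bash
python3 t.py 0.446 0.0878 0.093 2.5 30; python3 -m handwheel '0.01 0.002 -0.018 -0.002 -0.002 0.019 0.2;0.02 0.004 -0.038 -0.002 -0.002 0.019 0;0.03 0.004 -0.058 -0.002 -0.002 0.019 0;0.04 0.004 -0.078 -0.002 -0.002 0.019 0;0.05 0.004 -0.098 -0.002 -0.002 0.019 0;0.056 0.004 -0.107 -0.002 -0.002 0.019 0;0.056 0.004 -0.107 -0.002 -0.002 0.019 0'; python3 t.py 0.446 0.0878 0.093 2.5 30
python3 - <<'E'
from h import *
im,d=camera("wrist"); cv2.imwrite("pics/w2.png",im)
im,d=camera("side"); cv2.imwrite("pics/s2.png",cv2.resize(im[120:300,150:390],None,fx=3,fy=3))
E
```

```text
shift [ 0.0561  0.0005 -0.1077] turn [-0.0017 -0.0008  0.0105] deg 0.6 joints [-0.15 -0.61  2.44  0.13  0.81 -1.82] F [ 0.1  0.3 -0.7] w 0.999 t 3.7833
time: 4.37
tool_pos: [0.4545, 0.0933, 0.0742]
tool_rot: [1.88, 1.988, 0.529]
force: [-0.2, 0.7, 1.2]
width: 0.498
shift [ 0.001  -0.0051  0.0023] turn [-0.0003 -0.0038 -0.0119] deg 0.7 joints [-0.11 -0.12  2.39  0.24  0.37 -1.94] F [-0.2  0.7  1.2] w 0.498 t 4.3667
```

View pics/w2.png

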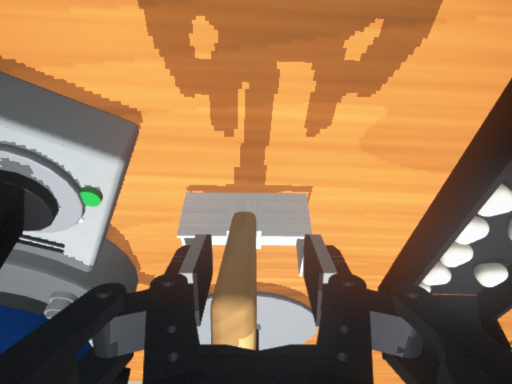

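View pics/s2.png

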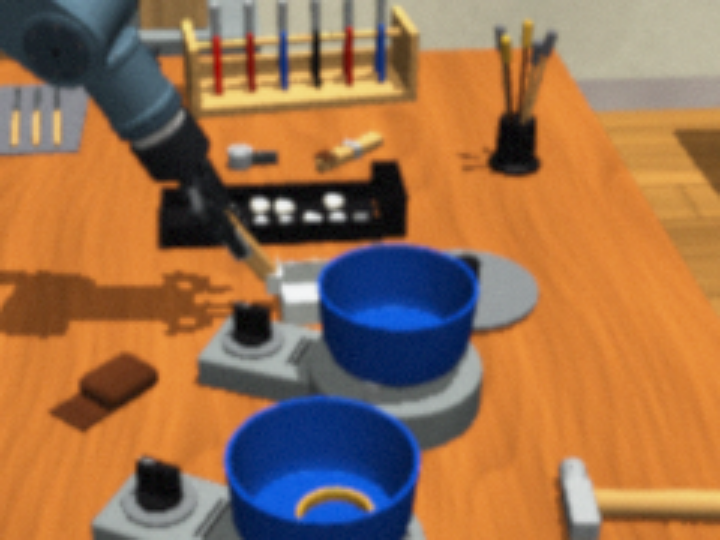

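```bash
python3 t.py 0.446 0.0878 0.093 2.5 12
```

```text
shift [-0.0049 -0.0048 -0.0018] turn [-0.0153  0.3128 -0.011 ] deg 18.0 joints [-0.12 -0.13  2.39  0.24  0.37 -1.94] F [ 0.4 -0.3 -0.2] w 0.5 t 4.4667
```

```bash
python3 -m handwheel '-0.002 -0.003 0 -0.005 0.1 -0.005 0;-0.004 -0.005 -0.001 -0.015 0.2 -0.01 0;-0.005 -0.005 -0.002 -0.015 0.312 -0.01 0;-0.005 -0.005 -0.002 -0.015 0.312 -0.01 0;-0.005 -0.005 -0.002 -0.015 0.312 -0.01 -1;-0.005 -0.005 -0.002 -0.015 0.312 -0.01 -1;-0.005 -0.005 -0.002 -0.015 0.312 -0.01 -1;-0.005 -0.005 -0.002 -0.015 0.312 -0.01 -1' 110; python3 t.py 0.446 0.0878 0.093 2.5 12
```

```text
time: 5.13
tool_pos: [0.449, 0.0863, 0.0742]
tool_rot: [2.067, 2.154, 0.229]
force: [-1.7, 2.4, 1.9]
width: 0.151
shift [0.0009 0.0017 0.0002] turn [0.0007 0.0035 0.0024] deg 0.2 joints [-0.09  0.    2.18  0.04  0.75 -1.73] F [-1.7  2.4  1.9] w 0.151 t 5.1333
```

```bash
python3 -m handwheel '0 0 0.02 0 0 0 -1;0 0 0.05 0 0 0 -1;0 0 0.08 0 0 0 -1;-0.02 0.03 0.08 0 0 0 -1;-0.04 0.06 0.08 0 0 -0.01 -1;-0.06 0.09 0.08 0 0 -0.02 -1;-0.08 0.12 0.08 0 0 -0.03 -1;-0.10 0.15 0.08 0 0 -0.04 -1'
cat > look.py <<'E'
from h import *
import sys
n=sys.argv[1]
i=camera_info("wrist"); im,d=camera("wrist"); cv2.imwrite(f"pics/{n}.png",im); np.save("Pw.npy",cloud(i,d)); np.save("Dw.npy",d)
P=np.load("Pw.npy").reshape(-1,3)
o=observe(); print(o["tool_pos"].round(4),o["tool_rot"].round(3))
m=(P[:,2]>.026)&(P[:,2]<.036)&(P[:,1]>.2)&(P[:,1]<.36)&(P[:,0]>.42)&(P[:,0]<.61)
for x in np.arange(.3,.64,.04):
    k=(P[:,2]>.027)&(P[:,2]<.036)&(abs(P[:,0]-x)<.005)&(P[:,1]>.2)&(P[:,1]<.36)
    p=P[k]
    a=p[p[:,1]<.275]; b=p[p[:,1]>.275]
    print(round(x,2),len(a),len(b), a[:,1].mean().round(4) if len(a) else None, b[:,1].mean().round(4) if len(b) else None)
E
python3 look.py w3
```

```text
time: 5.8
tool_pos: [0.3478, 0.2363, 0.1537]
tool_rot: [2.11, 2.109, 0.223]
force: [0.7, 0.1, -2.0]
width: 0.152
[0.3437 0.2411 0.1532] [2.108 2.116 0.224]
0.3 0 0 None None
0.34 0 0 None None
0.38 61 80 0.2276 0.3282
0.42 49 67 0.2281 0.3285
0.46 0 53 None 0.3288
0.5 0 0 None None
0.54 0 0 None None
0.58 25 0 0.229 None
0.62 0 0 None None
```

View pics/w3.png

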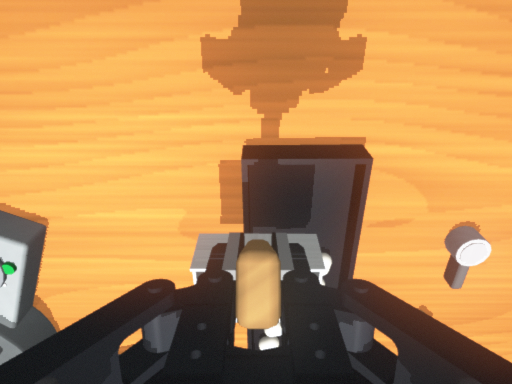

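```bash
python3 -m handwheel '-0.015 0.037 0 0 0 0 -1;-0.027 0.038 0 0 0 0.003 -1;-0.027 0.038 0 0 0 0.003 -1;-0.027 0.038 0 0 0 0.003 -1;-0.027 0.038 0 0 0 0.003 -1';python3 look.py w4
python3 - <<'E'
from h import *
P=np.load("Pw.npy").reshape(-1,3)
for z in np.arange(.07,.13,.005):
  k=(abs(P[:,2]-z)<.0025)&(abs(P[:,0]-.39)<.045)&(abs(P[:,1]-.278)<.07); p=P[k]
  if len(p): print(z.round(3),len(p),p.min(0).round(4),p.max(0).round(4))
# back wall slope
k=(P[:,2]>.085)&(P[:,2]<.11)&(abs(P[:,0]-.37)<.03)&(abs(P[:,1]-.278)<.05); p=P[k]
e=np.polyfit(p[:,1],p[:,0],1); print("backwall dx/dy",e, np.degrees(np.arctan(-e[0])))
E
```

```text
time: 6.27
tool_pos: [0.323, 0.273, 0.154]
tool_rot: [2.105, 2.113, 0.223]
force: [0.3, -0.4, -0.7]
width: 0.149
[0.3234 0.2729 0.1541] [2.106 2.112 0.223]
0.3 0 0 None None
0.34 0 0 None None
0.38 64 63 0.2281 0.3285
0.42 0 0 None None
0.46 0 0 None None
0.5 0 0 None None
0.54 0 0 None None
0.58 0 0 None None
0.62 0 0 None None
0.08 160 [0.3652 0.2323 0.0785] [0.367  0.3184 0.0825]
0.085 248 [0.3648 0.2326 0.0825] [0.3973 0.318  0.0874]
0.09 220 [0.3649 0.2324 0.0875] [0.394  0.3183 0.0925]
0.095 165 [0.3648 0.2323 0.0925] [0.3917 0.3183 0.0975]
0.1 191 [0.35   0.2322 0.0975] [0.3867 0.3183 0.1025]
0.105 314 [0.3492 0.2323 0.1025] [0.3843 0.3182 0.1075]
0.11 284 [0.3491 0.2323 0.1075] [0.3846 0.3184 0.1125]
0.115 206 [0.3498 0.2324 0.1126] [0.3688 0.3183 0.1174]
0.12 11 [0.3648 0.2329 0.1175] [0.3673 0.3172 0.1185]
backwall dx/dy [-0.00660278  0.36623643] 0.3783060762386842
```

```bash
python3 -m handwheel '0.002 0.003 -0.02 0 0 0 -1;0.002 0.003 -0.04 0 0 0 -1;0.002 0.003 -0.06 0 0 0 -1;0.002 0.003 -0.07 0 0 0 -1;0.002 0.003 -0.074 0 0 0 -1;0.002 0.003 -0.074 0 0 0 -1'; python3 t.py 0.318 0.276 0.098 0.3 12;python3 - <<'E'
from h import *
im,d=camera("side"); cv2.imwrite("pics/s5.png",cv2.resize(im[120:240,150:330],None,fx=4,fy=4))
im,d=camera("scene"); cv2.imwrite("pics/c5.png",cv2.resize(im[170:300,260:400],None,fx=4,fy=4))
E
```

```text
time: 6.82
tool_pos: [0.3254, 0.2757, 0.0802]
tool_rot: [2.107, 2.112, 0.221]
force: [0.0, -0.0, -1.4]
width: 0.151
shift [-0.0034  0.0003 -0.0008] turn [0.0024 0.0012 0.0032] deg 0.2 joints [ 0.5  -0.04  2.21 -0.14  0.8  -0.98] F [ 0.  -0.  -1.4] w 0.151 t 6.8167
```

View pics/c5.png

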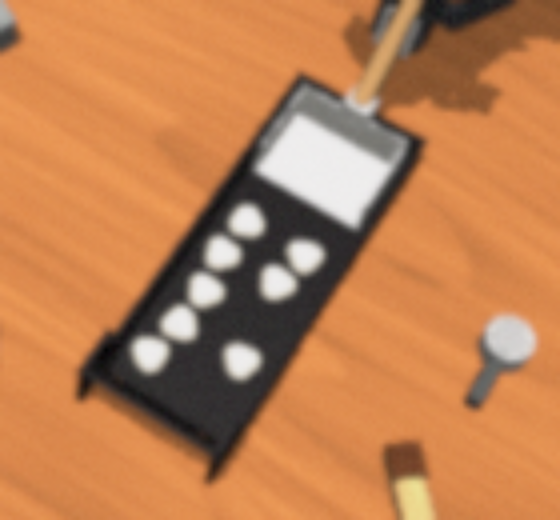

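View pics/s5.png

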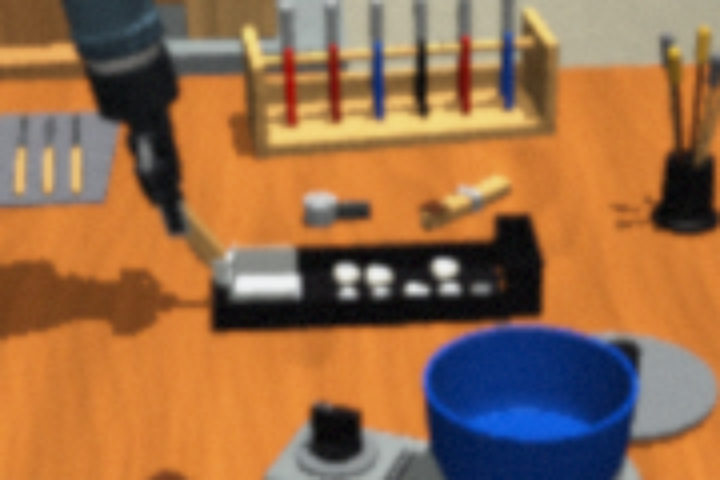

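```bash
python3 -m handwheel '0 0 -0.0015 0 0 0 -1;0 0 -0.0025 0 0 0 -1;0.01 0 -0.0025 0 0 0 -1;0.02 0 -0.0025 0 0 0 -1;0.03 0 -0.0025 0 0 0 -1;0.04 0 -0.0025 0 0 0 -1;0.05 0 -0.0025 0 0 0 -1;0.06 0 -0.0025 0 0 0 -1'; python3 t.py 0.318 0.276 0.098 0.3 12;
python3 -m handwheel '0.01 0 0 0 0 0 -1;0.02 0 0 0 0 0 -1;0.03 0 0 0 0 0 -1;0.04 0 0 0 0 0 -1;0.05 0 0 0 0 0 -1;0.06 0 0 0 0 0 -1'; python3 t.py 0.318 0.276 0.098 0.3 12;python3 - <<'E'
from h import *
im,d=camera("scene"); cv2.imwrite("pics/c6.png",cv2.resize(im[170:300,260:400],None,fx=4,fy=4))
E
```

```text
time: 7.58
tool_pos: [0.3855, 0.2773, 0.0792]
tool_rot: [2.105, 2.114, 0.225]
force: [-11.9, 0.7, 18.8]
width: 0.148
shift [-0.0636 -0.0013  0.0002] turn [0.0003 0.0026 0.0014] deg 0.2 joints [ 0.43  0.06  2.1  -0.12  0.78 -1.06] F [-11.9   0.7  18.8] w 0.148 t 7.5833
time: 8.08
tool_pos: [0.4455, 0.2772, 0.0792]
tool_rot: [2.105, 2.113, 0.225]
force: [-12.0, 0.1, 16.2]
width: 0.149
shift [-0.1236 -0.0012  0.0002] turn [0.0005 0.0027 0.0015] deg 0.2 joints [ 0.38  0.16  1.99 -0.11  0.79 -1.13] F [-12.    0.1  16.2] w 0.149 t 8.0833
```

View pics/c6.png

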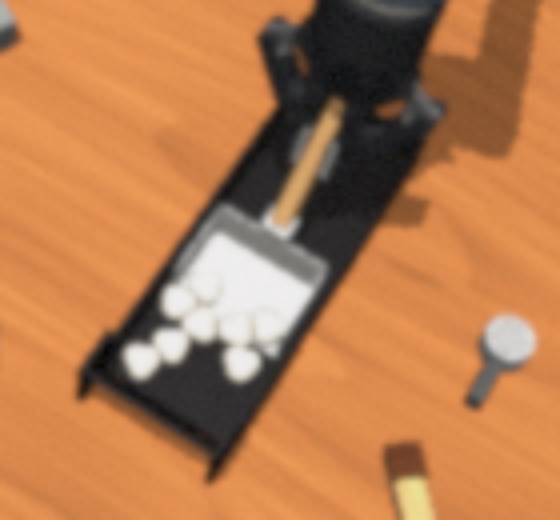

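```bash
python3 -m handwheel '0.01 0 0.0005 0 0 0 -1;0.02 0 0.0005 0 0 0 -1;0.03 0 0.0005 0 0 0 -1;0.04 0 0.0005 0 0 0 -1;0.05 0 0.0005 0 0 0 -1;0.057 0 0.0005 0 0 0 -1;0.063 0 0.0005 0 0 0 -1'; python3 t.py 0.318 0.276 0.098 0.3 12;python3 - <<'E'
from h import *
im,d=camera("scene"); cv2.imwrite("pics/c7.png",cv2.resize(im[170:300,260:400],None,fx=4,fy=4))
E
```

```text
time: 8.72
tool_pos: [0.5076, 0.2769, 0.0792]
tool_rot: [2.107, 2.114, 0.221]
force: [-19.3, -1.2, 21.0]
width: 0.148
shift [-0.1856 -0.0009  0.0002] turn [0.0011 0.0004 0.0017] deg 0.1 joints [ 0.33  0.27  1.86 -0.09  0.82 -1.18] F [-19.3  -1.2  21. ] w 0.148 t 8.7167
```

View pics/c7.png

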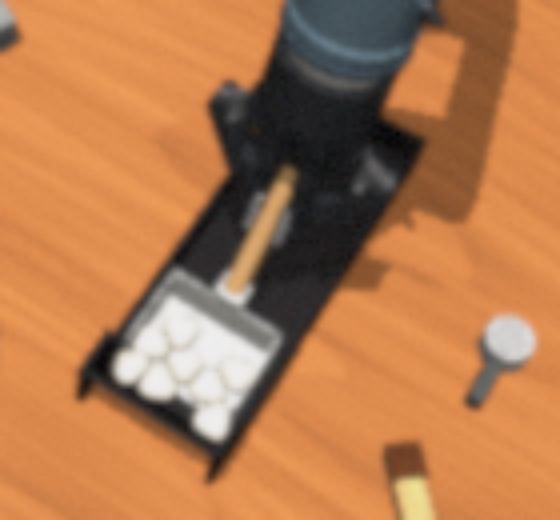

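```bash
python3 -m handwheel '0.004 0 0 0 0 0 -1;0.008 0 0 0 0 0 -1;0.011 0 0 0 0 0 -1;0.013 0 0 0 0 0 -1'; python3 t.py 0.318 0.276 0.098 0.3 12;python3 - <<'E'
from h import *
im,d=camera("scene"); cv2.imwrite("pics/c8.png",cv2.resize(im[220:300,270:350],None,fx=7,fy=7,interpolation=cv2.INTER_CUBIC))
E
```

```text
time: 9.1
tool_pos: [0.5208, 0.2772, 0.0793]
tool_rot: [2.105, 2.114, 0.224]
force: [-12.0, 0.5, 14.2]
width: 0.148
shift [-0.1988 -0.0011  0.0002] turn [0.0008 0.0022 0.001 ] deg 0.1 joints [ 0.32  0.29  1.83 -0.09  0.82 -1.19] F [-12.    0.5  14.2] w 0.148 t 9.1
```

View pics/c8.png

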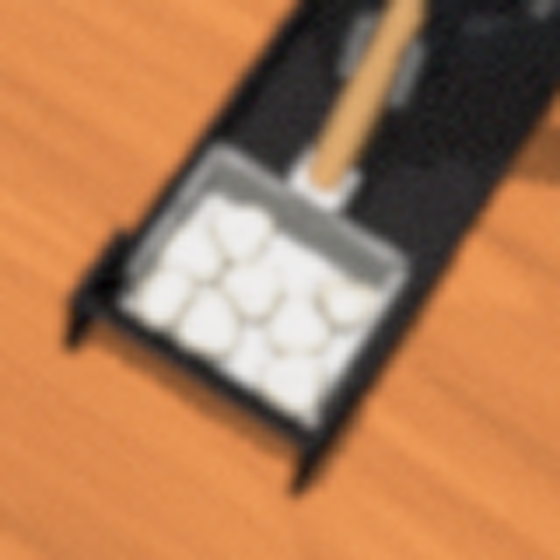

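```bash
python3 -m handwheel '0.003 0 0.001 0 0 0 -1;-0.002 0 -0.001 0 -0.065 0 -1;-0.006 0 -0.004 0 -0.13 0 -1;-0.01 0 -0.007 0 -0.195 0 -1;-0.014 0 -0.01 0 -0.26 0 -1;-0.016 0 -0.006 0 -0.28 0 -1;-0.018 0 0.004 0 -0.3 0 -1;-0.018 0 0.014 0 -0.3 0 -1'; python3 t.py 0.318 0.276 0.098 0.3 12;python3 - <<'E'
from h import *
im,d=camera("scene"); cv2.imwrite("pics/c9.png",cv2.resize(im[200:300,260:360],None,fx=6,fy=6,interpolation=cv2.INTER_CUBIC))
E
```

```text
time: 9.82
tool_pos: [0.5004, 0.2758, 0.0903]
tool_rot: [1.931, 1.94, 0.498]
force: [0.1, 0.5, -3.0]
width: 0.151
shift [-0.1785  0.0002 -0.0109] turn [0.0033 0.2982 0.001 ] deg 17.1 joints [ 0.41  0.15  2.06 -0.42  0.49 -0.84] F [ 0.1  0.5 -3. ] w 0.151 t 9.8167
```

View pics/c9.png

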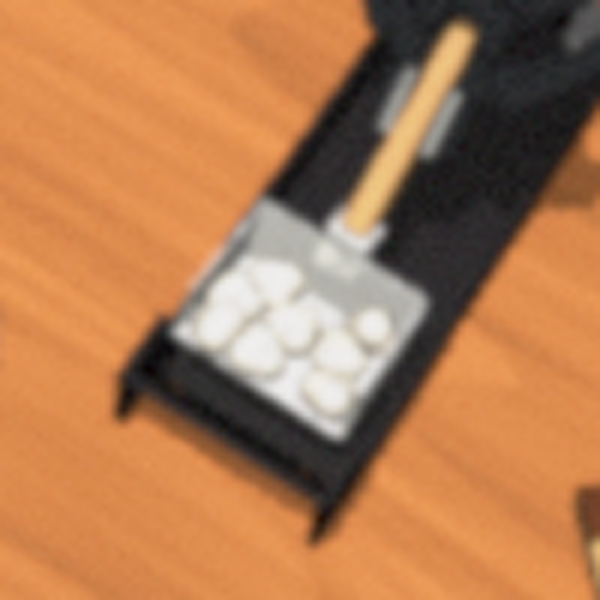

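```bash
python3 -m handwheel '0 0 0.012 0 -0.02 0 -1;0 0 0.03 0 -0.04 0 -1;0 0 0.055 0 -0.05 0 -1;0 0 0.08 0 -0.05 0 -1;0 0 0.11 0 -0.05 0 -1;0 0 0.14 0 -0.05 0 -1;0 0 0.165 0 -0.05 0 -1;0 0 0.18 0 -0.05 0 -1'; python3 t.py 0.318 0.276 0.098 0.3 12
```

```text
time: 10.53
tool_pos: [0.5046, 0.2773, 0.2771]
tool_rot: [1.898, 1.904, 0.554]
force: [0.9, 0.4, -2.4]
width: 0.149
shift [-0.1826 -0.0013 -0.1977] turn [-0.0017  0.3568  0.0018] deg 20.4 joints [ 0.42 -0.15  1.95 -0.29  0.84 -1.01] F [ 0.9  0.4 -2.4] w 0.149 t 10.5333
```

```bash
python3 -m handwheel '0 -0.01 0 0 0 -0.01 -1;0 -0.03 0 0 0 -0.03 -1;-0.002 -0.06 0 0 0 -0.06 -1;-0.006 -0.09 0 0 0 -0.09 -1;-0.01 -0.12 0 0 0 -0.13 -1;-0.015 -0.15 0 0 0 -0.17 -1;-0.02 -0.18 0 0 0 -0.2 -1;-0.025 -0.21 0 0 0 -0.23 -1' && python3 -m handwheel '-0.007 -0.03 0 0 0 -0.03 -1;-0.014 -0.06 0 0 0 -0.06 -1;-0.022 -0.09 0 0 0 -0.1 -1;-0.032 -0.12 0 0 0 -0.13 -1;-0.042 -0.15 0 0 0 -0.17 -1;-0.052 -0.18 0 0 0 -0.2 -1;-0.062 -0.21 0 0 0 -0.23 -1;-0.07 -0.235 0 0 0 -0.26 -1'; python3 t.py 0.38 -0.255 0.265 -34.7 32.4
python3 - <<'E'
from h import *
im,d=camera("scene"); cv2.imwrite("pics/c10.png",cv2.resize(im[70:330,60:340],None,fx=2.5,fy=2.5,interpolation=cv2.INTER_CUBIC))
E
```

```text
time: 11.2
tool_pos: [0.4767, 0.0651, 0.2705]
tool_rot: [2.084, 1.657, 0.472]
force: [0.5, 0.1, -2.6]
width: 0.154
time: 11.87
tool_pos: [0.4063, -0.1702, 0.2709]
tool_rot: [2.257, 1.356, 0.386]
force: [1.0, 0.1, -2.9]
width: 0.146
shift [-0.0179 -0.0906 -0.022 ] turn [-1.000e-04 -5.900e-03 -1.157e-01] deg 6.6 joints [-0.78 -0.64  2.28  0.19  0.96 -1.93] F [ 1.   0.1 -2.9] w 0.146 t 11.8667
```

View pics/c10.png

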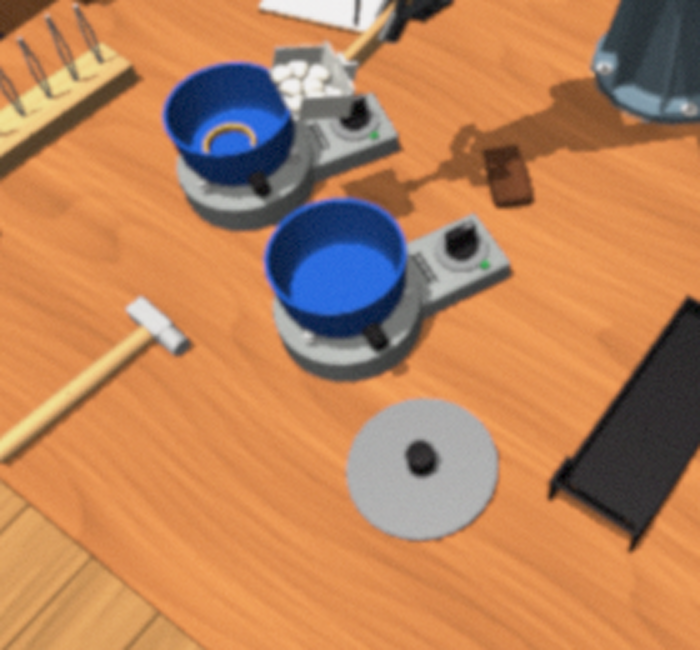

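```bash
python3 -m handwheel '-0.006 -0.025 0 0 0 -0.03 -1;-0.012 -0.05 0 0 0 -0.06 -1;-0.018 -0.075 -0.005 0 0 -0.1 -1;-0.021 -0.09 -0.01 0 0 -0.116 -1;-0.022 -0.096 -0.015 0 0 -0.116 -1;-0.022 -0.096 -0.02 0 0 -0.116 -1;-0.022 -0.096 -0.02 0 0 -0.116 -1'
cat > sc.py <<'E'
# scoop mouth from tool pose
from h import *
o=observe(); R0=Rm(o["tool_rot"]); z=R0[:,2]; x=R0[:,0]; h=np.arctan2(-x[0],x[1]); u=np.array([np.cos(h),np.sin(h),0])
t=np.arctan2(z@u,-z[2]); ph=np.radians(12)-t
def pt(a,b): return a*np.cos(ph)+b*np.sin(ph), -a*np.sin(ph)+b*np.cos(ph)
a,b=pt(.106,-.074); m=o["tool_pos"]+u*a+np.array([0,0,b])
bowl=np.array([.5075,-.3515]); d=m[:2]-bowl
print("tcp",o["tool_pos"].round(4),"head",np.degrees(h).round(1),"pitch",np.degrees(ph).round(1),"mouth",m.round(4),"rel bowl along/across",(d@u[:2]).round(4),(d@np.array([-u[1],u[0]])).round(4),"J",o["joints"].round(2),"F",o["force"].round(1),"t",o["time"])
E
python3 sc.py
python3 - <<'E'
from h import *
im,d=camera("scene"); cv2.imwrite("pics/c11.png",cv2.resize(im[70:200,90:240],None,fx=4,fy=4,interpolation=cv2.INTER_CUBIC))
im,d=camera("side"); cv2.imwrite("pics/s11.png",im)
E
```

```text
time: 12.5
tool_pos: [0.3852, -0.2631, 0.2497]
tool_rot: [2.324, 1.222, 0.349]
force: [-0.2, 0.3, -3.6]
width: 0.15
tcp [ 0.3852 -0.2631  0.2497] head -34.5 pitch -20.0 mouth [ 0.488  -0.3339  0.2163] rel bowl along/across -0.026 0.0035 J [-1.   -0.52  2.27  0.27  0.89 -2.09] F [-0.2  0.3 -3.6] t 12.5
```

View pics/c11.png

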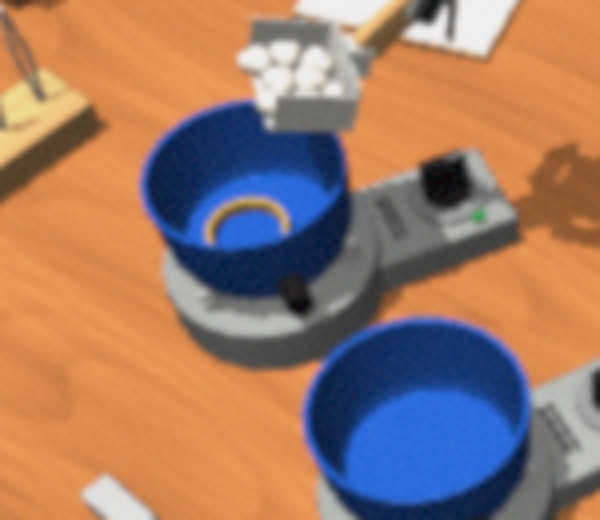

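View pics/s11.png

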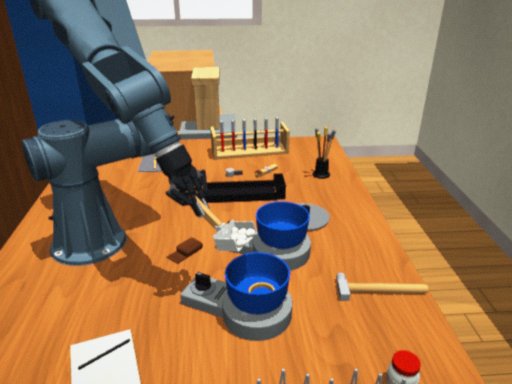

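Run:
```python
from h import *
for c in ["scene","side"]:
    i=camera_info(c); im,d=camera(c); P=cloud(i,d).reshape(-1,3); B=im.reshape(-1,3)
    k=(np.hypot(P[:,0]-.47,P[:,1]+.32)<.09)&(P[:,2]>.18)&(P[:,2]<.24)&(B.min(1)>120)
    p=P[k]; q=(p[:,:2]-[.5075,-.3515])@np.array([[.822,.569],[-.569,.822]]).T if 0 else np.c_[(p[:,:2]-[.5075,-.3515])@[.822,-.569],(p[:,:2]-[.5075,-.3515])@[.569,.822],p[:,2]]
    print(c,len(p),np.percentile(q,[1,50,99],axis=0).round(4).tolist())
```

```text
scene 468 [[-0.1079, -0.0395, 0.2014], [-0.0653, -0.0012, 0.224], [-0.0257, 0.0477, 0.2394]]
side 802 [[-0.1051, -0.0418, 0.2084], [-0.0642, 0.0046, 0.2268], [-0.0213, 0.0455, 0.2392]]
```

```bash
python3 -m handwheel '0.004 -0.005 0.003 0.07 0.102 0 -1;0.008 -0.01 0.005 0.14 0.204 0 -1;0.017 -0.015 0.006 0.21 0.306 0 -1;0.025 -0.021 0.007 0.28 0.408 0 -1;0.035 -0.028 0.009 0.35 0.51 0 -1;0.045 -0.035 0.012 0.42 0.612 0 -1;0.058 -0.044 0.012 0.49 0.714 0 -1;0.069 -0.051 0.011 0.56 0.816 0 -1'; python3 sc.py
python3 - <<'E'
from h import *
im,d=camera("scene"); cv2.imwrite("pics/c12.png",cv2.resize(im[70:200,90:240],None,fx=4,fy=4,interpolation=cv2.INTER_CUBIC))
im,d=camera("side"); cv2.imwrite("pics/s12.png",cv2.resize(im[200:350,150:330],None,fx=4,fy=4))
E
```

```text
time: 13.37
tool_pos: [0.4577, -0.316, 0.265]
tool_rot: [-2.433, -1.285, 0.283]
force: [0.1, -0.9, -1.4]
width: 0.149
tcp [ 0.4577 -0.316   0.265 ] head -34.3 pitch 36.5 mouth [ 0.4918 -0.3392  0.1425] rel bowl along/across -0.0199 0.0013 J [-0.77  0.43  1.29 -0.08  1.85 -1.75] F [ 0.1 -0.9 -1.4] t 13.3667
```

View pics/c12.png

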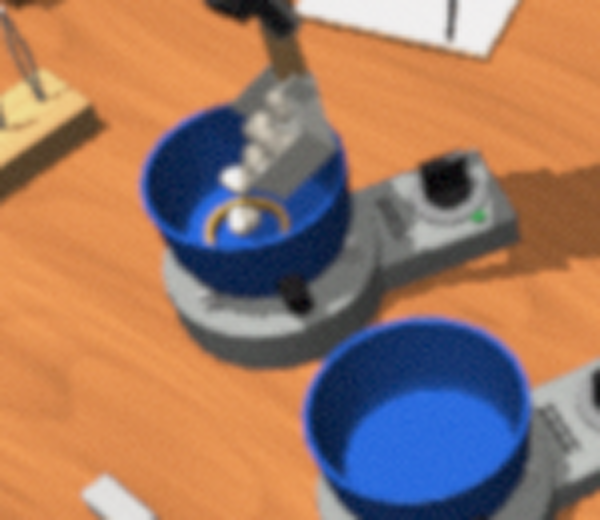

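View pics/s12.png

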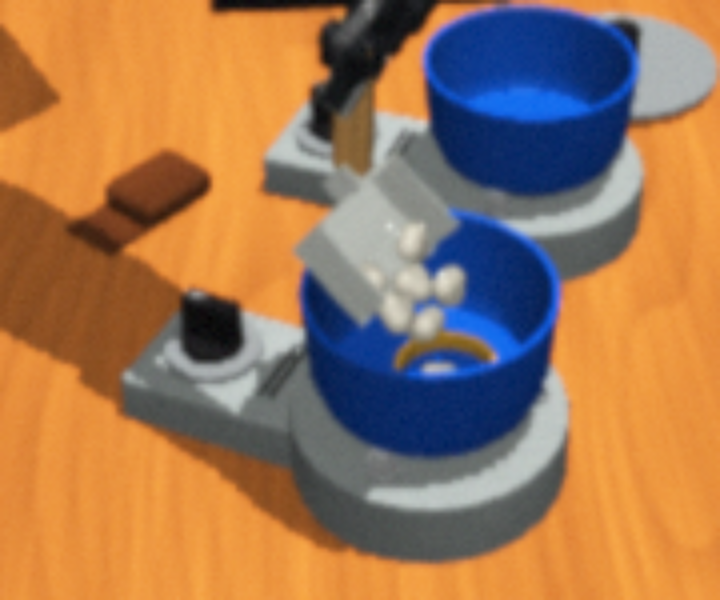

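```bash
python3 -m handwheel '0.012 -0.008 0 0.07 0.102 0 -1;0.024 -0.017 0 0.14 0.204 0 -1;0.036 -0.025 0 0.21 0.313 0 -1;0.036 -0.025 0 0.215 0.313 0 -1;0.036 -0.025 0 0.215 0.313 0 -1;0.036 -0.025 0.004 0.215 0.313 0 -1;0.036 -0.025 0 0.215 0.313 0 -1'; python3 sc.py
python3 - <<'E'
from h import *
im,d=camera("scene"); cv2.imwrite("pics/c13.png",cv2.resize(im[70:200,90:240],None,fx=4,fy=4,interpolation=cv2.INTER_CUBIC))
im,d=camera("side"); cv2.imwrite("pics/s13.png",cv2.resize(im[200:350,150:330],None,fx=4,fy=4))
E
```

```text
time: 14.05
tool_pos: [0.4917, -0.3404, 0.2693]
tool_rot: [-2.12, -1.118, 0.474]
force: [-0.0, -0.0, -0.3]
width: 0.147
tcp [ 0.4917 -0.3404  0.2693] head -34.3 pitch 57.6 mouth [ 0.4869 -0.3371  0.1402] rel bowl along/across -0.0251 0.0003 J [-0.75  0.79  0.86 -0.14  2.27 -1.76] F [-0.  -0.  -0.3] t 14.05
```

View pics/c13.png

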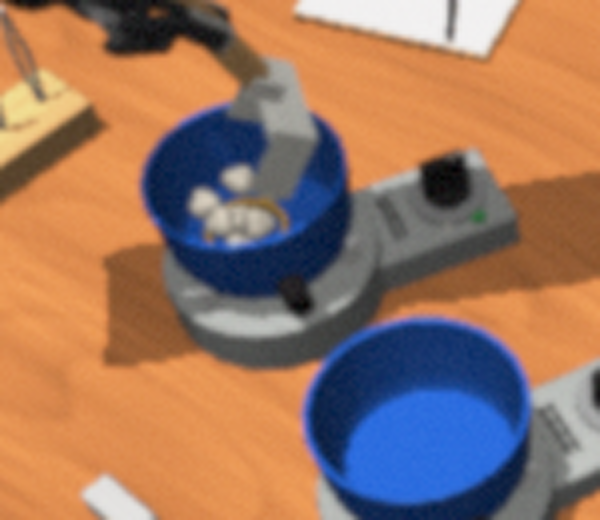

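View pics/s13.png

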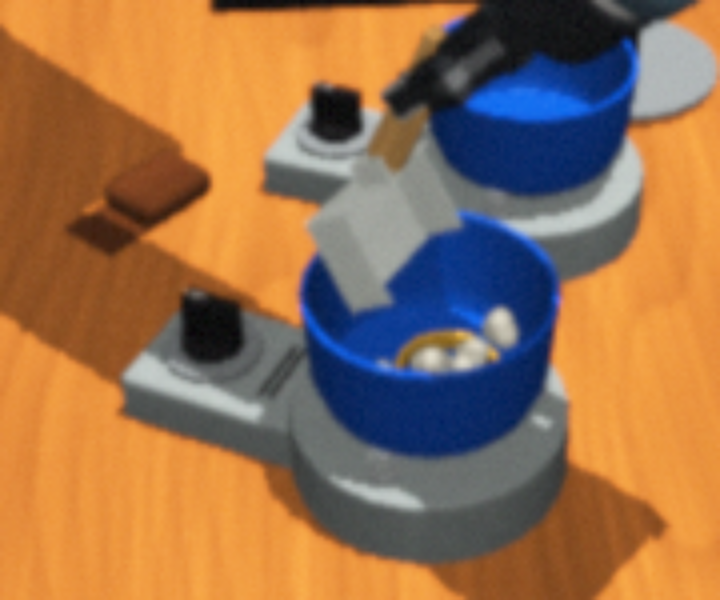

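```bash
python3 -m handwheel '-0.008 0.005 0.02 -0.07 -0.103 0 -1;-0.018 0.012 0.035 -0.14 -0.206 0 -1;-0.03 0.02 0.045 -0.21 -0.309 0 -1;-0.042 0.029 0.05 -0.28 -0.412 0 -1;-0.055 0.038 0.05 -0.35 -0.515 0 -1;-0.068 0.046 0.05 -0.42 -0.618 0 -1;-0.08 0.055 0.045 -0.49 -0.721 0 -1;-0.092 0.063 0.045 -0.569 -0.828 0 -1'; python3 sc.py;  python3 - <<'E'
from h import *
im,d=camera("scene"); cv2.imwrite("pics/c14.png",cv2.resize(im[70:200,90:240],None,fx=4,fy=4,interpolation=cv2.INTER_CUBIC))
im,d=camera("side"); cv2.imwrite("pics/s14.png",cv2.resize(im[200:350,150:330],None,fx=4,fy=4))
E
```

```text
time: 14.82
tool_pos: [0.3979, -0.2761, 0.3111]
tool_rot: [2.617, 1.378, 0.132]
force: [-0.7, 0.0, -1.9]
width: 0.148
tcp [ 0.3979 -0.2761  0.3111] head -34.5 pitch 0.4 mouth [ 0.4849 -0.3358  0.2363] rel bowl along/across -0.0276 0.0001 J [-0.89 -0.24  1.87  0.05  1.32 -1.86] F [-0.7  0.  -1.9] t 14.8167
```

View pics/c14.png

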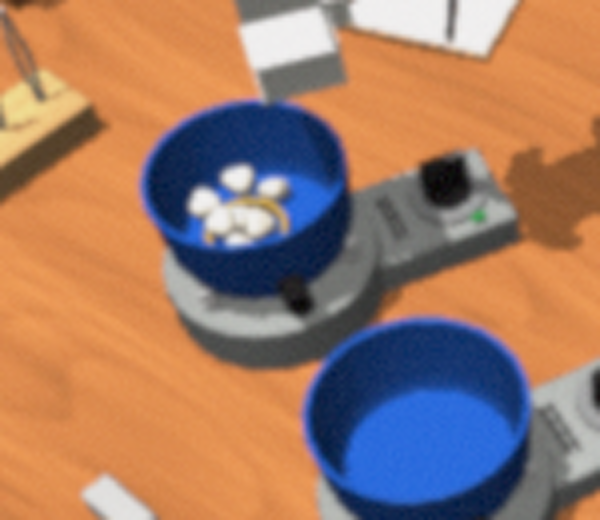

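View pics/s14.png

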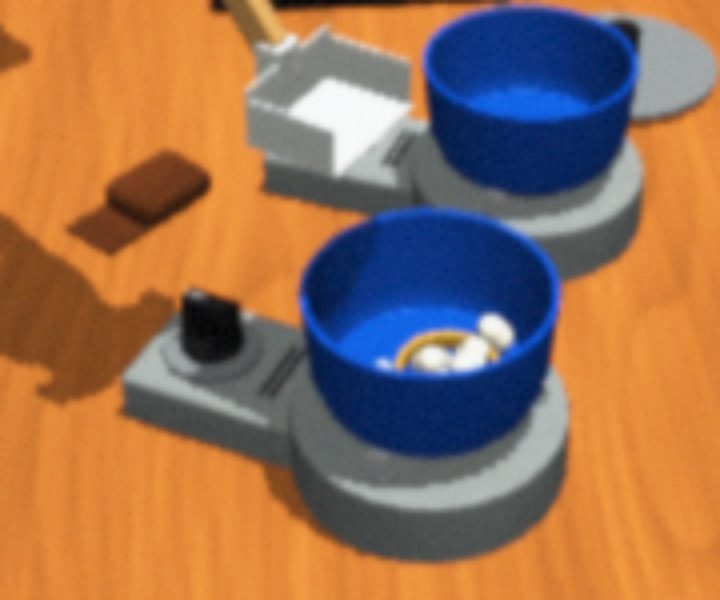

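```bash
python3 -m handwheel '0.005 0.035 0 0 0 0.04 -1;0.01 0.07 0 0 0 0.08 -1;0.02 0.105 0 0 0 0.12 -1;0.03 0.14 0 0 0 0.16 -1;0.03 0.175 0 0 0 0.2 -1;0.03 0.21 0 0 0 0.24 -1;0.03 0.245 0 0 0 0.28 -1;0.03 0.28 0 0 0 0.32 -1' && python3 -m handwheel '0 0.035 0 0 0 0.04 -1;0 0.07 0 0 0 0.08 -1;-0.005 0.105 -0.02 0 0 0.12 -1;-0.01 0.14 -0.04 0 0 0.16 -1;-0.015 0.175 -0.06 0 0 0.2 -1;-0.02 0.21 -0.08 0 0 0.24 -1;-0.03 0.245 -0.1 0 0 0.27 -1;-0.03 0.273 -0.12 0 0 0.286 -1'; python3 sc.py; python3 t.py 0.391 0.277 0.170 0.3 12
```

```text
time: 15.58
tool_pos: [0.4281, 0.0046, 0.3105]
tool_rot: [2.38, 1.793, 0.171]
force: [0.5, 0.0, -1.2]
width: 0.149
time: 16.25
tool_pos: [0.3972, 0.2782, 0.1899]
tool_rot: [2.112, 2.128, 0.205]
force: [0.8, -0.2, -0.9]
width: 0.151
tcp [0.3972 0.2782 0.1899] head 0.4 pitch 0.9 mouth [0.502  0.2789 0.1142] rel bowl along/across -0.0011 0.6304 J [ 0.42 -0.09  1.99 -0.09  1.07 -1.12] F [ 0.8 -0.2 -0.9] t 16.25
shift [-0.0023 -0.0011 -0.0385] turn [ 0.0008 -0.0164 -0.0018] deg 0.9 joints [ 0.42 -0.09  1.99 -0.09  1.07 -1.12] F [ 0.8 -0.2 -0.9] w 0.151 t 16.25
```

```bash
python3 -m handwheel '0 -0.001 -0.02 0 -0.016 -0.002 -1;0 -0.001 -0.045 0 -0.016 -0.002 -1;0 -0.001 -0.07 0 -0.016 -0.002 -1;0 -0.001 -0.09 0 -0.016 -0.002 -1;0 -0.001 -0.1 0 -0.016 -0.002 -1;0 -0.001 -0.106 0 -0.016 -0.002 -1;0 -0.001 -0.109 0 -0.016 -0.002 -1;0 -0.001 -0.11 0 -0.016 -0.002 -1'; python3 sc.py
python3 - <<'E'
from h import *
im,d=camera("scene"); cv2.imwrite("pics/c15.png",cv2.resize(im[170:300,260:400],None,fx=4,fy=4))
E
```

```text
time: 16.92
tool_pos: [0.3999, 0.2751, 0.0797]
tool_rot: [2.109, 2.114, 0.218]
force: [-1.8, -0.5, 4.1]
width: 0.149
tcp [0.3999 0.2751 0.0797] head 0.1 pitch 0.1 mouth [0.5057 0.2753 0.0055] rel bowl along/across -0.0006 0.6268 J [ 0.41  0.09  2.08 -0.12  0.79 -1.08] F [-1.8 -0.5  4.1] t 16.9167
```

View pics/c15.png

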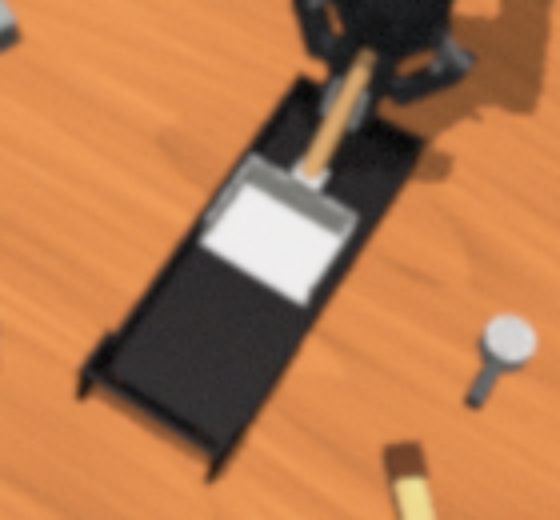

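```bash
python3 -m handwheel '0 0 0 0 0 0 -0.4;0 0 0 0 0 0 0;0 0 0 0 0 0 0;-0.004 0 0.02 0 0 0 0;-0.008 0 0.04 0 0 0 0;-0.016 0 0.08 0 0 0 0;-0.024 0 0.115 0 0 0 0;-0.03 0 0.15 0 0 0 0'
python3 - <<'E'
from h import *
im,d=camera("scene"); cv2.imwrite("pics/c16.png",cv2.resize(im[60:300,100:400],None,fx=2.5,fy=2.5))
i=camera_info("scene")
for q in ["scoop","lid"]:
    for x in landmark_of(q,"scene")[:2]: print(q,round(x["conf"],2),w(i,x["position"]).round(4))
E
```

```text
time: 17.63
tool_pos: [0.3683, 0.2747, 0.2302]
tool_rot: [2.109, 2.115, 0.215]
force: [1.0, 0.6, 0.8]
width: 0.497
lid 0.87 [0.7049 0.0963 0.0012]
lid 0.24 [0.4982 0.2814 0.0029]
```

View pics/c16.png

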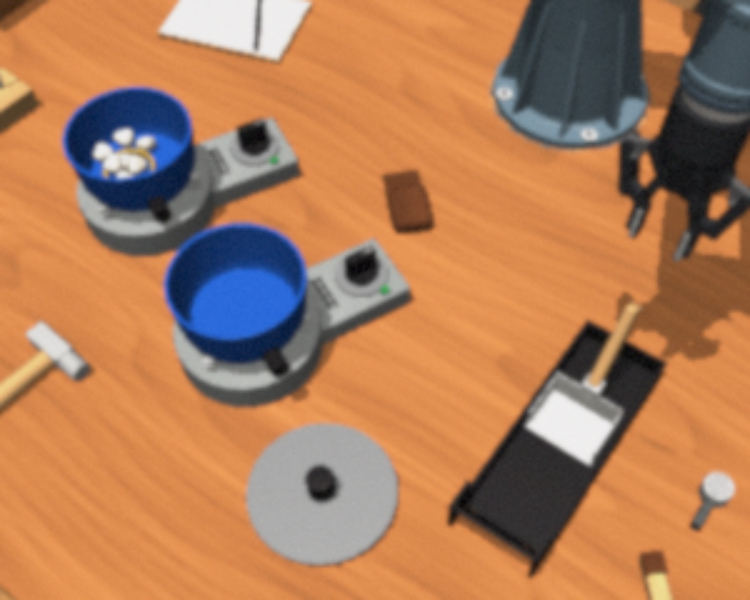

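```bash
python3 t.py 0.64 0.094 0.219 5 0
```

```text
shift [ 0.2691 -0.1819 -0.0324] turn [-0.01    0.2125  0.0842] deg 13.1 joints [ 0.45 -0.21  2.   -0.1   1.15 -1.1 ] F [-0.4  0.4 -1. ] w 0.504 t 17.7833
```

```bash
python3 -m handwheel '0.032 -0.022 0 0 0.03 0.01 0;0.064 -0.044 0 0 0.06 0.02 0.2;0.096 -0.066 0 0 0.09 0.03 0.2;0.128 -0.088 0 -0.01 0.12 0.04 0.2;0.16 -0.11 0 -0.01 0.15 0.05 0.2;0.192 -0.132 -0.01 -0.01 0.18 0.06 0.2;0.224 -0.154 -0.02 -0.01 0.2125 0.084 0.2;0.255 -0.174 -0.03 -0.01 0.2125 0.084 0.2' && python3 -m handwheel '0.014 -0.008 0 0 0 0 0.2;0.014 -0.008 0 0 0 0 0.2;0.014 -0.008 0 0 0 0 0.2';  cat > lid.py <<'E'
from h import *
import sys
i=camera_info("wrist"); im,d=camera("wrist"); cv2.imwrite(f"pics/{sys.argv[1]}.png",im); P=cloud(i,d); np.save("Pw.npy",P)
for x in landmark_of("lid","wrist")[:2]: print("lid",round(x["conf"],2),w(i,x["position"]).round(4))
P=P.reshape(-1,3)
k=(P[:,2]>.042)&(P[:,2]<.054)&(np.hypot(P[:,0]-.706,P[:,1]-.094)<.06); p=P[k]
if len(p)>5: print("knob",len(p),cv2.minEnclosingCircle((p[:,:2]*1000).astype(np.float32)),p.min(0),p.max(0))
k=(P[:,2]>.009)&(P[:,2]<.02)&(np.hypot(P[:,0]-.706,P[:,1]-.094)<.12); p=P[k]
if len(p)>5: print("disc",len(p),cv2.minEnclosingCircle((p[:,:2]*1000).astype(np.float32)))
E
python3 lid.py w17; python3 t.py 0.7065 0.0945 0.036 5 0
```

```text
time: 18.45
tool_pos: [0.6256, 0.0985, 0.1958]
tool_rot: [-2.119, -2.312, 0.016]
force: [-0.0, 0.9, 0.5]
width: 0.604
time: 18.7
tool_pos: [0.6375, 0.0921, 0.196]
tool_rot: [-2.121, -2.311, 0.016]
force: [-0.5, 0.2, 0.2]
width: 0.601
lid 0.66 [ 0.7007  0.101  -0.0017]
knob 800 ((704.2762451171875, 94.80364227294922), 15.801207542419434) [0.68857054 0.07908382 0.04200344] [0.71954527 0.1101085  0.04928631]
disc 15915 ((704.647705078125, 94.87002563476562), 83.9791259765625)
shift [ 0.0697  0.001  -0.1804] turn [ 0.0039 -0.0091 -0.0005] deg 0.6 joints [-0.04  0.37  1.45 -0.    1.34 -1.69] F [ 0.1 -0.4  0.1] w 0.596 t 18.8
```

View pics/w17.png

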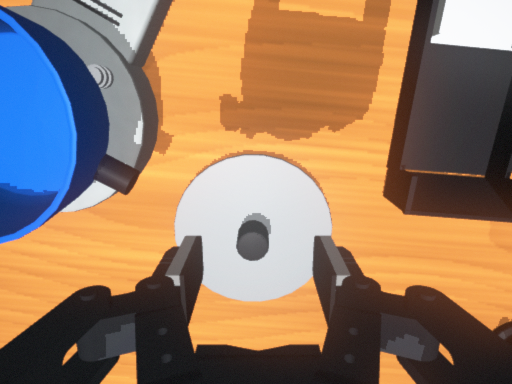

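```bash
python3 -m handwheel '0.03 0.002 -0.02 0.004 -0.009 0 0.2;0.06 0.0027 -0.05 0.004 -0.009 0 0.2;0.067 0.0027 -0.08 0.004 -0.009 0 0.2;0.067 0.0027 -0.11 0.004 -0.009 0 0.2;0.067 0.0027 -0.14 0.004 -0.009 0 0.2;0.067 0.0027 -0.165 0.004 -0.009 0 0.2;0.067 0.0027 -0.176 0.004 -0.009 0 0.2;0.067 0.0027 -0.176 0.004 -0.009 0 0.2' && python3 t.py 0.7045 0.0948 0.039 5 0
```

```text
time: 19.47
tool_pos: [0.7017, 0.0967, 0.0191]
tool_rot: [-2.119, -2.315, 0.005]
force: [-0.4, -0.3, -0.3]
width: 0.6
shift [ 0.0028 -0.0019  0.0009] turn [ 0.     -0.0044 -0.0014] deg 0.3 joints [-0.03  0.7   1.35 -0.    1.1  -1.69] F [-0.4 -0.3 -0.3] w 0.6 t 19.4667
```

```bash
python3 -m handwheel '0.002 -0.001 0 0 -0.004 0 0.2;0.002 -0.001 0 0 -0.004 0 -1;0.002 -0.001 0 0 -0.004 0 -1;0.002 -0.001 0 0 -0.004 0 -1;0.002 -0.001 0 0 -0.004 0 -1;0.002 -0.001 0 0 -0.004 0 -1;0.002 -0.001 0 0 -0.004 0 -1' 70 && python3 t.py 0.7045 0.0948 0.039 5 0
```

```text
time: 20.05
tool_pos: [0.7093, 0.0945, 0.0259]
tool_rot: [2.117, 2.31, 0.011]
force: [-1.1, 0.8, 7.1]
width: 0.346
shift [-0.0048  0.0003 -0.0059] turn [ 0.0003  0.011  -0.0001] deg 0.6 joints [-0.03  0.69  1.34  0.    1.1  -1.69] F [-1.1  0.8  7.1] w 0.346 t 20.05
```

```bash
python3 -m handwheel '0 0 0.01 0 0 0 -1;0 0 0.03 0 0 0 -1;0 0 0.05 0 0 0 -1;0 0 0.08 0 0 0 -1;0 0 0.11 0 0 0 -1;0 0 0.14 0 0 0 -1;0 0 0.165 0 0 0 -1;0 0 0.17 0 0 0 -1' && python3 t.py 0.7045 0.0948 0.039 5 0
python3 - <<'E'
from h import *
o=observe(); i=camera_info("wrist"); im,d=camera("wrist"); cv2.imwrite("pics/w18.png",im); P=cloud(i,d).reshape(-1,3)
t=o["tool_pos"]; print(t)
for z0 in (-.04,-.03,-.02,-.01,0,.01,.02,.03):
  k=(abs(P[:,2]-t[2]-z0)<.005)&(np.hypot(*(P[:,:2]-t[:2]).T)<.11); p=P[k]
  if len(p)>20: print(z0,len(p),p.min(0).round(4),p.max(0).round(4),cv2.minEnclosingCircle((p[:,:2]*1000).astype(np.float32)))
k=(abs(P[:,2]-t[2])<.025)&(np.hypot(*(P[:,:2]-t[:2]).T)<.09)&(P[:,0]<t[0]-.02); p=P[k]
c,r,_,_=np.linalg.lstsq(np.c_[p[:,:2],np.ones(len(p))],p[:,2],rcond=None); print("plane",c)
for c in ["side","scene"]:
  im,d=camera(c); cv2.imwrite(f"pics/{c}18.png",im)
E
```

```text
time: 20.72
tool_pos: [0.7099, 0.0944, 0.2]
tool_rot: [2.114, 2.307, 0.016]
force: [1.1, 0.3, -0.6]
width: 0.347
shift [-0.0054  0.0004 -0.18  ] turn [ 0.0006  0.016  -0.    ] deg 0.9 joints [-0.03  0.5   1.25 -0.    1.37 -1.69] F [ 1.1  0.3 -0.6] w 0.347 t 20.7167
[0.70990819 0.09442802 0.20002761]
-0.02 22 [0.6222 0.0322 0.1841] [0.6515 0.1508 0.185 ] ((646.5135498046875, 91.4871597290039), 59.502342224121094)
-0.01 60121 [0.6219 0.0126 0.185 ] [0.778  0.1803 0.195 ] ((705.7554931640625, 96.50138854980469), 83.89933013916016)
0 488 [0.6893 0.0744 0.1951] [0.7016 0.1171 0.205 ] ((698.5338134765625, 95.766357421875), 21.440250396728516)
0.01 1095 [0.6893 0.0677 0.205 ] [0.7214 0.1246 0.215 ] ((702.250244140625, 96.1591796875), 28.54058074951172)
0.02 5209 [0.6891 0.0678 0.215 ] [0.7215 0.1246 0.225 ] ((702.3221435546875, 96.21052551269531), 28.532344818115234)
0.03 1001 [0.6955 0.0677 0.225 ] [0.721  0.1246 0.235 ] ((702.2163696289062, 96.13896179199219), 28.566659927368164)
plane [0.01174734 0.00070268 0.17956333]
```

View pics/w18.png

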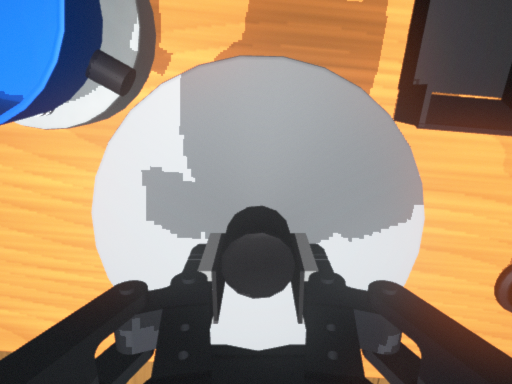

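View pics/side18.png

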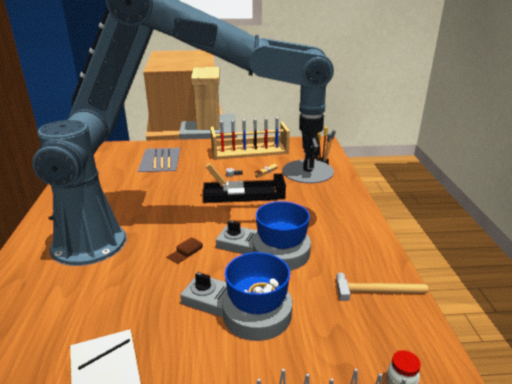

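```bash
python3 - <<'E'
from fit import *
P=np.load("Pw.npy").reshape(-1,3)
k=(P[:,2]>.134)&(P[:,2]<.146)&(np.hypot(P[:,0]-.6,P[:,1]+.098)<.1); p=P[k]
print(len(p),p.min(0),p.max(0),circ(p,.0759),circ(p))
E
python3 t.py 0.50 -0.20 0.219 -25 0
```

```text
2903 [ 0.53222585 -0.07369181  0.13403206] [ 0.67358255 -0.01740745  0.14150432] (array([ 0.59907729, -0.0953864 ,  0.0759    ]), np.float64(0.0014355453710252425)) (array([ 0.59911246, -0.09478991,  0.07539423]), np.float64(0.001433026635144809))
shift [-0.2068 -0.2944  0.0077] turn [ 0.0019  0.0059 -0.5235] deg 30.0 joints [-0.03  0.51  1.26 -0.    1.37 -1.69] F [-0.1  0.3 -2.5] w 0.352 t 20.8667
```

```bash
python3 -m handwheel '-0.005 -0.015 0.01 0 0 -0.03 -1;-0.012 -0.04 0.02 0 0 -0.07 -1;-0.022 -0.07 0.03 0 0 -0.11 -1;-0.035 -0.1 0.03 0 0 -0.15 -1;-0.047 -0.13 0.03 0 0 -0.2 -1;-0.06 -0.16 0.03 0 0 -0.25 -1;-0.073 -0.19 0.03 0 0 -0.3 -1;-0.087 -0.22 0.03 0 0 -0.35 -1' && python3 -m handwheel '-0.014 -0.03 0 0 0 -0.05 -1;-0.028 -0.06 0 0 0 -0.1 -1;-0.042 -0.09 0 0 0 -0.15 -1;-0.056 -0.12 0 0 0 -0.2 -1;-0.07 -0.15 0 0 0 -0.25 -1;-0.085 -0.18 0 0 0 -0.3 -1;-0.1 -0.21 0 0 0 -0.34 -1;-0.112 -0.227 0 0 0 -0.34 -1'; python3 t.py 0.5103 -0.3525 0.245 -34.5 0
```

```text
time: 21.53
tool_pos: [0.6177, -0.127, 0.22]
tool_rot: [2.495, 1.906, 0.001]
force: [1.0, -0.1, -0.4]
width: 0.35
time: 22.2
tool_pos: [0.505, -0.3552, 0.2201]
tool_rot: [2.782, 1.453, -0.0]
force: [-0.1, 0.6, -1.6]
width: 0.349
shift [0.0053 0.0027 0.0059] turn [0.0024 0.001  0.0061] deg 0.4 joints [-0.8   0.28  1.51 -0.    1.35 -1.77] F [-0.1  0.6 -1.6] w 0.349 t 22.2
```

```bash
python3 -m handwheel '0.005 0.003 -0.01 0.002 0.001 0.006 -1;0.005 0.003 -0.025 0.002 0.001 0.006 -1;0.005 0.003 -0.035 0.002 0.001 0.006 -1;0.005 0.003 -0.037 0.002 0.001 0.006 -1;0.005 0.003 -0.037 0.002 0.001 0.006 -1'
cat > hov.py <<'E'
from h import *
import sys
t=observe()["tool_pos"]; print(t.round(4), observe()["force"].round(1))
for c in ["wrist","scene","side"]:
  i=camera_info(c); im,d=camera(c); cv2.imwrite(f"pics/{c}{sys.argv[1]}.png",im if c=="wrist" else cv2.resize(im[70:350,90:340],None,fx=2.2,fy=2.2)); P=cloud(i,d).reshape(-1,3)
  k=(P[:,2]>t[2]-.020)&(P[:,2]<t[2]-.004)&(np.hypot(*(P[:,:2]-t[:2]).T)<.1); p=P[k]
  if len(p)>50:
    C=np.c_[p[:,:2]-t[:2],np.ones(len(p))]; pl=np.linalg.lstsq(C,p[:,2],rcond=None)[0]
    print(c,"lid",len(p),cv2.minEnclosingCircle((p[:,:2]*1000).astype(np.float32)),"medz",np.median(p[:,2]).round(4),"plane",pl.round(4))
E
python3 hov.py 19
```

```text
time: 22.62
tool_pos: [0.5121, -0.3482, 0.183]
tool_rot: [-2.775, -1.47, -0.001]
force: [0.4, 1.2, -1.2]
width: 0.351
[ 0.5121 -0.3482  0.183 ] [ 0.4  1.2 -1.2]
wrist lid 60119 ((508.11846923828125, -343.27642822265625), 83.68489074707031) medz 0.1709 plane [-0.0086  0.009   0.1705]
scene lid 1600 ((508.9766540527344, -341.8763732910156), 86.54534149169922) medz 0.1721 plane [-0.0079  0.0054  0.172 ]
side lid 2141 ((509.746826171875, -348.98223876953125), 85.37486267089844) medz 0.1743 plane [-0.0042  0.0083  0.1744]
```

View pics/scene19.png

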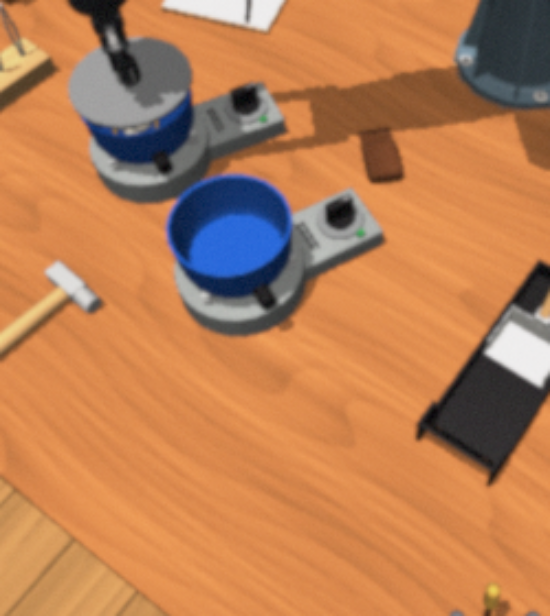

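View pics/side19.png

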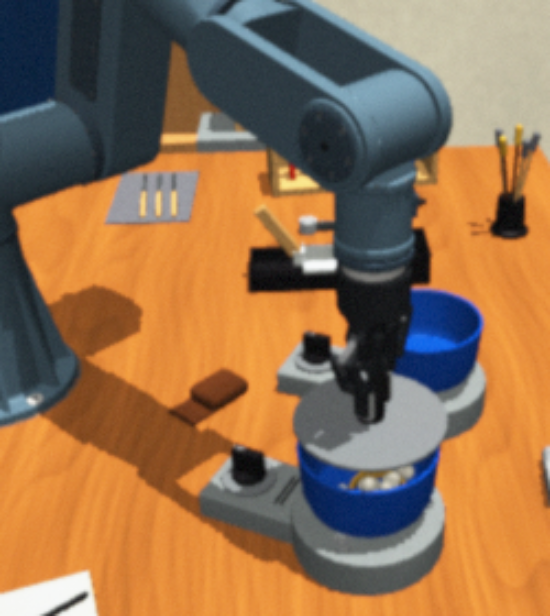

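```bash
python3 -m handwheel '-0.001 -0.005 0 0 0 0 -1;-0.001 -0.0055 -0.006 0 0 0 -1;-0.001 -0.0055 -0.012 0 0 0 -1;-0.001 -0.0055 -0.018 0 0 0 -1;-0.001 -0.0055 -0.023 0 0 0 -1;-0.001 -0.0055 -0.026 0 0 0 -1;-0.001 -0.0055 -0.026 0 0 0 -1';python3 hov.py 20
```

```text
time: 23.35
tool_pos: [0.5118, -0.3547, 0.1587]
tool_rot: [2.774, 1.469, 0.003]
force: [0.0, -0.1, -1.8]
width: 0.349
[ 0.5118 -0.3547  0.1587] [ 0.  -0.1 -1.8]
wrist lid 60127 ((507.8795166015625, -349.9537353515625), 84.01005554199219) medz 0.1465 plane [-0.0054  0.0047  0.1463]
scene lid 1545 ((508.2136535644531, -351.2065734863281), 86.09848022460938) medz 0.1466 plane [-0.0052  0.0039  0.1466]
side lid 2148 ((506.647705078125, -354.1260986328125), 85.84722137451172) medz 0.1481 plane [-0.0041  0.0068  0.1482]
```

```bash
python3 -m handwheel '0 0.001 -0.001 0 0 0 -1;0 0.001 -0.0025 0 0 0 -1;0 0.001 -0.0025 0 0 0 -1'; python3 -m handwheel '0 0 0 0 0 0 -0.2;0 0 0 0 0 0 0.1;0 0 0 0 0 0 0.2;0 0 0 0 0 0 0.2;0 0 0.02 0 0 0 0.2;0 0 0.05 0 0 0 0.2;0 0 0.08 0 0 0 0.2;0 0 0.11 0 0 0 0.2';  python3 - <<'E'
from h import *
i=camera_info("wrist"); im,d=camera("wrist"); cv2.imwrite("pics/w21.png",im); P=cloud(i,d).reshape(-1,3)
k=(P[:,2]>.14)&(P[:,2]<.152)&(np.hypot(P[:,0]-.508,P[:,1]+.35)<.11); p=P[k]
C=np.c_[p[:,:2]-[.508,-.35],np.ones(len(p))]; print("lid",len(p),cv2.minEnclosingCircle((p[:,:2]*1000).astype(np.float32)),np.linalg.lstsq(C,p[:,2],rcond=None)[0].round(4))
i=camera_info("scene"); im,d=camera("scene"); cv2.imwrite("pics/c21.png",cv2.resize(im[60:300,100:400],None,fx=2.5,fy=2.5))
E
```

```text
time: 23.75
tool_pos: [0.5122, -0.3542, 0.1582]
tool_rot: [2.773, 1.469, 0.003]
force: [-2.5, 2.5, 7.6]
width: 0.347
time: 24.42
tool_pos: [0.5118, -0.3538, 0.2675]
tool_rot: [2.774, 1.469, 0.003]
force: [-0.3, -1.2, -0.4]
width: 0.601
lid 29396 ((508.5674743652344, -349.9682922363281), 84.08392333984375) [-0.0011  0.0005  0.1458]
```

View pics/w21.png

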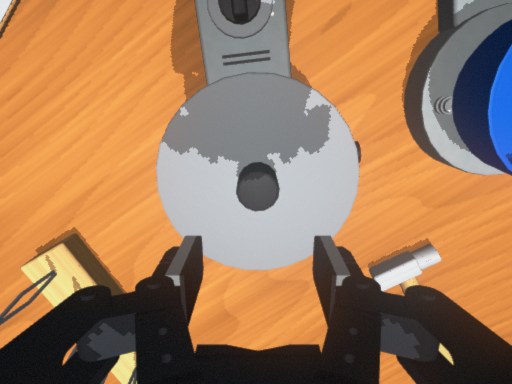

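View pics/c21.png

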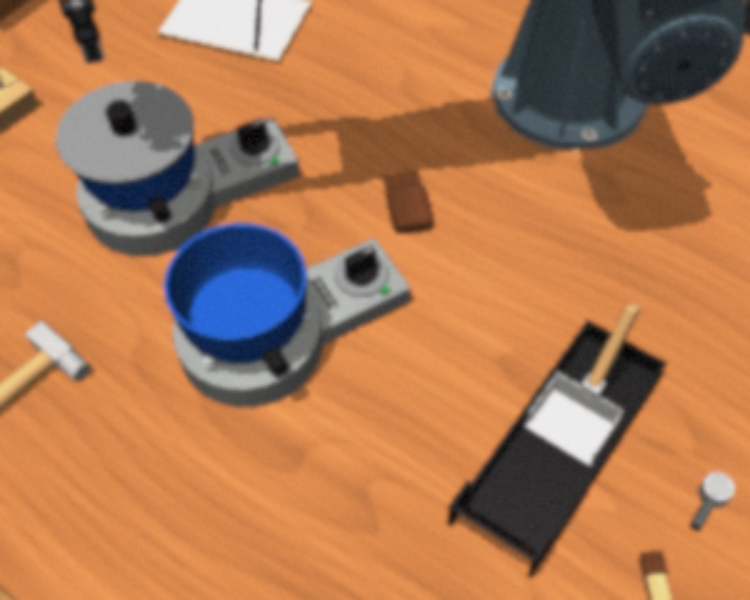

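```bash
python3 t.py 0.345 -0.264 0.22 -27 0; python3 -m handwheel '-0.03 0.016 0 0 0 0.03 0.2;-0.06 0.032 0 0 0 0.06 0.2;-0.09 0.048 0 0 0 0.09 0.2;-0.12 0.064 -0.01 0 0 0.12 0.2;-0.15 0.08 -0.03 0 0 0.131 0.2;-0.167 0.09 -0.06 0 0 0.131 0.2;-0.167 0.09 -0.066 0 0 0.131 0.2;-0.167 0.09 -0.066 0 0 0.131 0.2'
cat > dial.py <<'E'
from h import *
import sys
o=observe(); i=camera_info("wrist"); im,d=camera("wrist"); cv2.imwrite(f"pics/{sys.argv[1]}.png",im); P=cloud(i,d).reshape(-1,3)
k=(P[:,2]>.076)&(P[:,2]<.085)&(np.hypot(P[:,0]-.3705,P[:,1]+.2757)<.035); p=P[k]
if len(p)>5:
  print("bar",len(p),cv2.minAreaRect((p[:,:2]*1000).astype(np.float32)),p.mean(0).round(4))
  e,v=np.linalg.eigh(np.cov(p[:,:2].T)); print(np.degrees(np.arctan2(v[1,1],v[0,1])))
for x in landmark_of("dial_a_grip","wrist")[:2]: print(round(x["conf"],2),w(i,x["position"]).round(4))
E
python3 dial.py w22; python3 t.py 0.3705 -0.2757 0.077 -27 0
```

```text
shift [-0.1693  0.0921 -0.0724] turn [0.0088 0.0114 0.1253] deg 7.2 joints [-0.8   0.25  1.44  0.    1.44 -1.77] F [ 0.2 -0.9  0.4] w 0.602 t 24.5167
time: 25.18
tool_pos: [0.3434, -0.2622, 0.1983]
tool_rot: [-2.674, -1.647, -0.003]
force: [0.1, -0.3, 0.3]
width: 0.596
bar 694 ((369.48455810546875, -276.6624450683594), (13.783206939697266, 38.943084716796875), 61.29668045043945) [ 0.3687 -0.2763  0.079 ]
152.51813792873594
0.67 [ 0.3707 -0.2776  0.0734]
shift [ 0.0247 -0.0108 -0.1436] turn [ 0.0026  0.0045 -0.0052] deg 0.4 joints [-0.93 -0.12  1.98  0.    1.28 -2.03] F [ 1.1 -1.5  1.1] w 0.597 t 25.2833
```

View pics/w22.png

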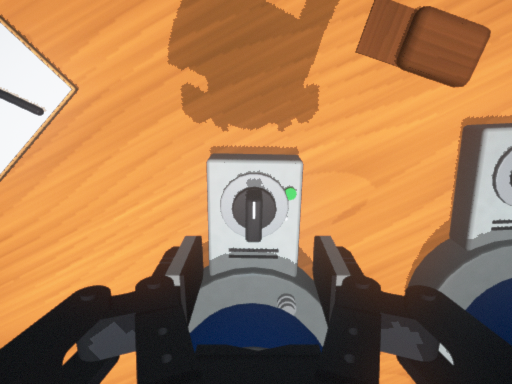

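```bash
python3 -m handwheel '0.015 -0.008 -0.01 0.002 0.004 -0.015 0.1;0.025 -0.0145 -0.03 0.002 0.004 -0.02 0;0.026 -0.0145 -0.06 0.002 0.004 -0.02 0;0.026 -0.0145 -0.09 0.002 0.004 -0.02 0;0.026 -0.0145 -0.115 0.002 0.004 -0.02 0;0.026 -0.0145 -0.135 0.002 0.004 -0.02 0;0.026 -0.0145 -0.14 0.002 0.004 -0.02 0;0.026 -0.0145 -0.14 0.002 0.004 -0.02 0'; python3 dial.py w23;  python3 t.py 0.3695 -0.2767 0.077 -28 0
```

```text
time: 25.95
tool_pos: [0.3716, -0.2789, 0.0603]
tool_rot: [-2.688, -1.621, 0.0]
force: [-0.6, -0.0, -0.3]
width: 0.496
bar 3687 ((370.1792907714844, -273.4573059082031), (63.618019104003906, 39.82233810424805), 84.76148986816406) [ 0.3679 -0.2754  0.0794]
63.28720420554308
0.85 [ 0.3738 -0.2794  0.0729]
shift [-0.0029  0.0033 -0.0042] turn [ 0.0014  0.001  -0.0032] deg 0.2 joints [-0.9   0.18  2.   -0.    0.96 -1.99] F [-0.3  0.4  0.1] w 0.502 t 26.05
```

View pics/w23.png

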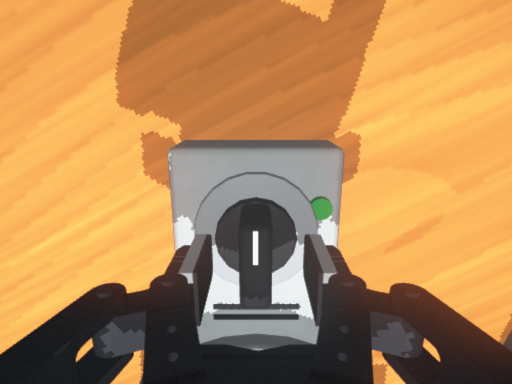

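```bash
python3 -m handwheel '-0.002 0.002 -0.002 0 0 0 0;-0.002 0.002 -0.002 0 0 0 -1;-0.002 0.002 -0.002 0 0 0 -1;-0.002 0.002 -0.002 0 0 0 -1;-0.002 0.002 -0.002 0 0 0 -1;-0.002 0.002 -0.002 0 0 0 -1;-0.002 0.002 -0.002 0 0 0 -1' 40;  python3 t.py 0.3695 -0.2767 0.077 -28 0
```

```text
time: 26.63
tool_pos: [0.3689, -0.2783, 0.06]
tool_rot: [2.689, 1.621, -0.003]
force: [-5.8, -3.4, 4.4]
width: 0.151
shift [ 0.0006  0.0016 -0.002 ] turn [ 0.0027 -0.0006 -0.0032] deg 0.2 joints [-0.9   0.17  2.01 -0.    0.96 -1.99] F [-5.8 -3.4  4.4] w 0.151 t 26.6333
```

```bash
python3 -m handwheel '0 0 0 0 0 -0.11 -1;0 0 0 0 0 -0.22 -1;0 0 0 0 0 -0.33 -1;0 0 0 0 0 -0.44 -1;0 0 0 0 0 -0.55 -1;0 0 0 0 0 -0.66 -1;0 0 0 0 0 -0.77 -1;0 0 0 0 0 -0.85 -1' && python3 -m handwheel '0 0 0 0 0 -0.11 -1;0 0 0 0 0 -0.22 -1;0 0 0 0 0 -0.33 -1;0 0 0 0 0 -0.44 -1;0 0 0 0 0 -0.55 -1;0 0 0 0 0 -0.66 -1;0 0 0 0 0 -0.72 -1;0 0 0 0 0 -0.72 -1';  python3 t.py 0.3695 -0.2767 0.077 -118 0
```

```text
time: 27.3
tool_pos: [0.3703, -0.2774, 0.0601]
tool_rot: [3.119, 0.359, 0.004]
force: [2.6, 1.2, 3.5]
width: 0.153
time: 27.97
tool_pos: [0.3716, -0.2777, 0.0601]
tool_rot: [3.047, -0.76, 0.011]
force: [8.8, -0.4, -2.7]
width: 0.152
shift [-0.0021  0.001  -0.0021] turn [0.0026 0.0064 0.0004] deg 0.4 joints [-0.9   0.17  2.01  0.    0.95 -0.41] F [ 8.8 -0.4 -2.7] w 0.152 t 27.9667
```

Turned 90°. Release, retreat, and verify.

```bash
python3 -m handwheel '0 0 0 0 0 0 -0.5;0 0 0 0 0 0 0;0 0 0 0 0 0 0;0 0 0.03 0 0 0 0;0 0 0.06 0 0 0 0;-0.005 0.005 0.1 0 0 0 0;-0.02 0.02 0.13 0 0 0 0;-0.04 0.04 0.16 0 0 0 0'; python3 -m handwheel '-0.03 0.03 0.03 0 0 0.1 0;-0.03 0.05 0.05 0 0 0.2 0;-0.03 0.08 0.05 0 0 0.3 0;-0.03 0.11 0.05 0 0 0.4 0;-0.03 0.11 0.05 0 0 0.4 0;-0.03 0.11 0.05 0 0 0.4 0'
cat > fin.py <<'E'
from fit import *
for c in ["scene","side"]:
    i=camera_info(c); im,d=camera(c); P=cloud(i,d).reshape(-1,3)
    cv2.imwrite(f"pics/{c}24.png",cv2.resize(im[60:300,100:400] if c=="scene" else im[100:350,130:400],None,fx=2.5,fy=2.5))
    m=(P[:,2]>.07)&(P[:,2]<.09)&(np.hypot(P[:,0]-.3705,P[:,1]+.278)<.03); p=P[m]
    if m.sum()>9: print("dialbar",c,m.sum(),cv2.minAreaRect((p[:,:2]*1000).astype(np.float32)))
    m=(P[:,2]>.07)&(P[:,2]<.09)&(np.hypot(P[:,0]-.46,P[:,1]+.036)<.03); p=P[m]
    if m.sum()>9: print("dial other",c,m.sum(),cv2.minAreaRect((p[:,:2]*1000).astype(np.float32)))
    k=(P[:,2]>.14)&(P[:,2]<.153)&(np.hypot(P[:,0]-.508,P[:,1]+.35)<.11); p=P[k]
    C=np.c_[p[:,:2]-[.508,-.35],np.ones(len(p))]; print("lid",len(p),cv2.minEnclosingCircle((p[:,:2]*1000).astype(np.float32)),np.linalg.lstsq(C,p[:,2],rcond=None)[0].round(4))
    for q in ["scoop","loupe","ring_clamp","media0"]:
        print(c,q,[(round(x["conf"],2),w(i,x["position"]).round(4).tolist()) for x in landmark_of(q,c)[:2]])
    m=(P[:,2]>.0)&(P[:,2]<.045)&(P[:,0]>.4)&(P[:,0]<.52)&(abs(P[:,1]-.278)<.046); p=P[m]
    f=p[(p[:,2]>.0)&(p[:,2]<.012)&(p[:,0]>.45)&(p[:,0]<.495)]; print("panfloor",len(f),np.linalg.lstsq(np.c_[f[:,:2],np.ones(len(f))],f[:,2],rcond=None)[0].round(4),np.median(f[:,2]))
print(observe()["tool_pos"],observe()["time"])
E
python3 fin.py
```

```text
time: 28.63
tool_pos: [0.329, -0.2371, 0.2208]
tool_rot: [3.049, -0.755, 0.002]
force: [0.0, -0.3, 0.2]
width: 0.502
time: 29.13
tool_pos: [0.299, -0.1257, 0.269]
tool_rot: [3.138, -0.131, 0.002]
force: [-0.2, -0.8, -0.4]
width: 0.503
dialbar scene 47 ((371.5789489746094, -276.35418701171875), (40.832881927490234, 13.798406600952148), 63.92005920410156)
dial other scene 70 ((460.12359619140625, -32.4066276550293), (14.29985523223877, 38.528892517089844), 64.48696899414062)
lid 1627 ((509.0889892578125, -349.2674255371094), 84.89437103271484) [-0.0006 -0.0009  0.146 ]
scene scoop [(0.76, [0.4714, 0.2787, 0.0036])]
scene loupe [(0.47, [0.4509, 0.4465, 0.0015])]
scene ring_clamp [(0.59, [0.6029, 0.4559, 0.0004])]
scene media0 [(0.16, [0.3656, -0.2744, 0.0717])]
panfloor 411 [-0.0048 -0.0022  0.0095] 0.006790465336935281
dialbar side 81 ((370.17669677734375, -282.120849609375), (39.60683059692383, 16.2182559967041), 59.57461166381836)
dial other side 62 ((458.7502136230469, -38.7536506652832), (14.86886215209961, 39.090423583984375), 64.28146362304688)
lid 2343 ((509.1425476074219, -353.7771301269531), 85.41651916503906) [0.0007 0.0034 0.1475]
side scoop [(0.61, [0.4993, 0.2705, 0.0024]), (0.59, [0.4713, 0.2684, 0.0077])]
side loupe [(0.68, [0.4587, 0.4453, -0.0035])]
side ring_clamp [(0.67, [0.6086, 0.4578, 0.0021])]
side media0 []
panfloor 52 [ 0.0151  0.0487 -0.0145] 0.007725329669916348
[ 0.29894213 -0.12683851  0.26860135] 29.6333
```

```bash
ls pics | tail -4
```

```text
w4.png
wrist0.png
wrist19.png
wrist20.png
```

View pics/scene24.png

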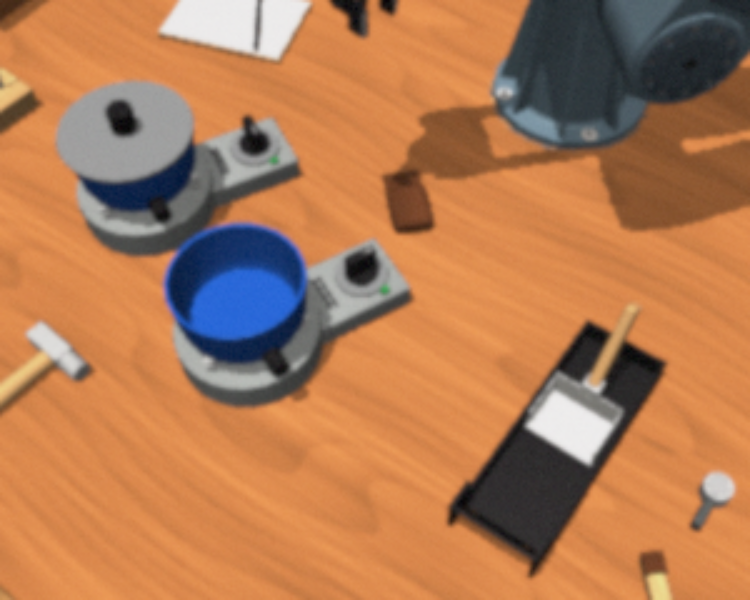

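View pics/side24.png

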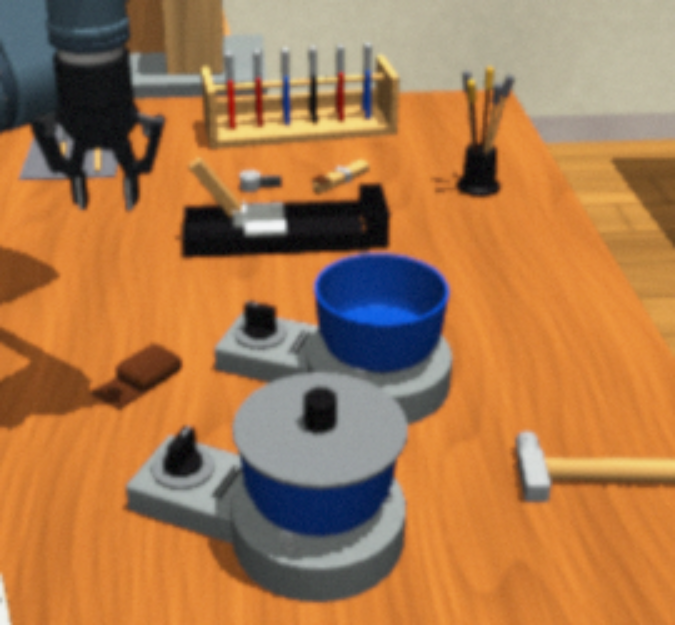

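```bash
python3 -c "
from cell import *
job_done()"
```

```text
the job is handed in; nothing more can be done
```

The job is done and handed in after about 30 s of the 210 s allowed; no verdict is reported.

**Media:** I moved all 8 white pieces seen in the tray to the bowl holding the bangle in one scoop load. My last pictures showed the tray and scoop empty and nothing spilled. I did not count all eight pieces in the bowl, because some were hidden there.

**Scoop:** It lies level in the tray. Its origin is about 26 mm from the tray's origin along the long axis, and it is near the centre line.

**Lid:** It sits level, with its top at 146 mm, which is the height expected when seated. Its centre is about 1–2 mm from the bowl axis.

**Dial:** I turned it only after the lid was on. Its grip bar went from 152° to about 62° in the images, a quarter turn clockwise.

**Other finisher, loupe and ring clamp:** The other finisher's dial is unmoved and its bowl is empty. The loupe and ring clamp read within about 5 mm of their first positions.

**Check that disagreed:** The side camera read about 5–6 mm lower in y than the scene and wrist cameras throughout. I went by the scene and wrist cameras, which agreed with each other.

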